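# Fit the charged battery pack into the micromotor control unit and latch it

### The arm

A 7-joint arm with a two-finger parallel gripper is mounted at the origin on the work surface. World frame = base frame: x ahead of the robot, y to its left, z up, the work surface at z = 0. Lengths are in m, angles in rad, forces in N, time in s.
With the tool pointing down it reaches from about 0.35 to 0.9 m from the base axis. Payload 8.1 kg.
Tool frame: the origin (TCP) lies on the centre line of the jaws, within the pads' length; the fingertips stand 14 mm ahead of it and the grasp point (between the pads) lies 5 mm behind it (arm.tip_reach is the distance from the TCP to the fingertips, in m); z points along the fingers, y is the direction in which the jaws open and shut (so a half turn about z gives the same grasp; the last joint's range is limited). The gripper opens to 92 mm and grips with 3 to 60 N. Pads are 19 mm wide; open, the fingers measure 130 mm over their backs; the gripper's body (75 mm by 190 mm) begins 47 mm behind the grasp point.
Start: joints at [-1.374, 0.434, 0.025, 1.573, -0.012, 1.134, -0.075], TCP at [0.185, 0.597, 0.241] pointing down, gripper open.
Joint ranges: [-2.62, 2.62], [-0.44, 2.09], [-1.27, 1.32], [0.08, 2.57], [-1.32, 4.46], [0.12, 2], [-2.74, 2.74]. Speed limits (rad/s): [2.22, 2.22, 3.01, 3.01, 3.14, 3.14, 3.14].

### API

Orientations are given as a rotation vector (axis times angle).
In Python, from cell import sensors, vision, arm, nets gives the robot as it stands.
- The arm moves only by the shell command python3 -m handwheel 'ROWS' [FORCE]. ROWS is JSON, a list of rows, each an object of numbers: "tx", "ty", "tz": the shift along the tool's x, y, z in cm; "wx", "wy", "wz": the turn, a rotation vector about the tool's x, y, z in degrees; "claw": the opening, from 0 (shut) to 1 (fully open). A call has 1 to 12 rows; each row is the pose to reach, as a shift and turn from the pose commanded when the call began, along the tool's axes at that moment; what a row does not reach only later rows make up. A row lasts 1/12 s, in which the tool goes at most 41.7 mm and 7.16 degrees, less where a joint would pass 70% of its speed; a pose out of reach is approached as far as the arm can. A call with a gripper value outside its range is refused whole. The fingers move at their own pace and stop on an object; FORCE is the grip in N (left out, the last holds). Time passes only in rows, so rows that repeat a pose let the fingers close. It gives the time, the measured TCP pose, the force and the opening at its end, in the units of the state.
- sensors.observe(): the state, without advancing time (a new reading comes with each control period).
- vision.get_image(name): name is "side" or "top"; returns (picture, depth): 420x560x3 uint8, blue, green, red; 420x560 float32, m along the optical axis (not along the pixel's ray), 0 where there is no reading.
- vision.camera_model(name): a dict with "K" (3x3 intrinsics, pixels), "xyz" and "attitude" of the camera in the world. Camera axes: x right, y down, z forward; pixel columns grow to the right and rows downward; lengths in m; the calibration is good to about 2 mm. A picture is of the moment at which its call begins. camera_model takes no time and is no camera call.
- arm.sign_off(): hands the job in, once; it reports no verdict.
Trained networks look in the newest picture that a camera, given by its name, has taken for a name from the list of things; names that differ only in an ending like _2 or _b are one class to them, and where a whole thing is asked for, a point or a joint stands for the part that bears it (a point fixed in the world has none). Each returns a list of dicts, best first, with "score" (0 to 1); they miss things now and then, are a little off and sometimes report something else, mostly with a low value. They report only what shows in the picture. A call takes as long as a camera call.
- nets.cut_out(label, camera): "region" (420x560 bool, what is visible of it) and "uv" ([column, row] in pixels, amid what is visible of it).
The state is a dict: "clock": time; "joints": joint angles; "dq": joint speeds; "joint_efforts": joint torques, N m; "position": TCP position; "ee_rot": TCP orientation; "force": force on the tool from outside, world axes, zero at the start; "ft_torque": the same for the moment, N m; "width": opening from 0.0 (shut) to 1.0 (fully open).
Only numpy, scipy, OpenCV 4.12 (cv2) and the standard library are available. Lean on these libraries where they do the work, as an engineer would, in place of code of your own. Each camera call takes 0.05 s, during which the arm holds its last target.

### The job

Take the charged battery pack, the one with the green window, out of the charger and fit it into the well of the micromotor control unit: toe first and tilted, in under the keeper lip, then rock the tail down until the pack lies flat on the floor of the well. Then slide the orange latch fully shut over its tail. Leave the red pack in its bay and everything else where it is.

Things in the scene. Friction and masses are not known exactly. Their poses are not given: they have to be found in the camera images.
- green_pack_center (a point): Charged battery pack: black block with a lit GREEN window on top, loose, 0.2 to 0.42 kg, upright in one of the charger's two bays (which one varies). Main block 80 (x, toe to tail) x 42 (y) x 40 (z) mm; the point is its centre, 20 mm above its underside. Pinch it across the 42 mm, in its upper half; its lowest 10 mm stand in the bay with 2 mm play all round.
- toe (a point): Tip of the green pack's grey toe, at its lower edge: 48 mm towards -x and 20 mm below the pack's centre. The toe (30 wide, 7 high) sticks out 8 mm from the bottom of the -x face. The tail, a grey block 30 wide and 28 high, sticks out 8 mm from the +x face, also from the bottom up: 96 mm over all. Axes as the pack.
- red_pack_center (a point): The flat battery pack, identical but with a RED window, in the other bay (96 mm beside the green one, centre to centre). It stays there. Point and axes as for the green pack.
- charger: White two-bay charger, 132 (x) x 204 (y) x 34 (z) mm, fixed; origin at the centre of its underside. Bays 48 mm either side of it along y; floors 24, rims 34 mm above the bench; packs stand with toes to its -x, facing the robot. Charger and control unit stand left and right of the middle, either way round, each turned up to 0.3 rad.
- well (a point): Battery well in the grey micromotor control unit (209 x 130 mm, fixed, sloped dial panel at -x facing the robot). Point: centre of the well's floor, 40 mm above the bench; x from toe end to latch end, z up. The seated pack has these axes, its centre 20 mm above the point. Side walls at y = +-22.25 (1.25 mm clear a side, rounded 2 mm lead-in), 15 high and flat out to y = +-65.
- lip (a point): Edge of the bright steel keeper lip across the toe end of the well, 42 mm towards -x from the well's centre and 12 mm above its floor; axes as the well. The lip is 4 mm thick (10 to 14 above the floor), its edge rounded. The slot below it, 10 high, ends 7.5 mm behind the edge and takes the toe of the pack.
- tower (a point): Top edge of the latch tower's face, 49 mm towards +x from the well's centre and 30 mm above its floor, rounded 2 mm. Lip and tower are closer together than the pack is long, so it enters toe first, tail raised 20 to 30 degrees, and is pushed further under the lip as the tail comes down. Flat, it has 2.5 mm play lengthwise.
- latch (a joint): Sliding latch on the tower: 0 = open (tongue edge 51.5 mm from the well's centre), 0.010 m = shut (edge at 41.5, over the tail). It slides towards the well (-x of the well) against about 2 N of friction and stays where left; starts open within 2 mm. The tongue runs 2.5 mm above a seated tail and butts against a tail that is not down.
- latch_tab (a point): Middle of the latch's orange finger tab: 9 (x) x 20 (y) x 19.5 (z) mm, upright, 85 mm above the bench, 70.5 mm from the well's centre along +x when open; axes as the well. Below it the steel tongue, 28 wide, top 74.5 mm above the bench. Pinch it across its 20 mm or push it from behind.
- green_pack: The green pack as a whole, same axes; origin at the centre of the underside of its main block.
- handpiece: Bystander: steel handpiece with blue band, 22 mm thick, 150 mm long, loose in a rest on the control unit's +y flank (65 to 106 mm from its middle, up to 56 mm above the bench), lying along x; origin at its underside.
- pliers: Bystander: small pliers with green grips, 120 mm, lying to the right; origin under the pivot.
- loupe: Bystander: black eye loupe, 38 mm across, 28 mm high, between charger and unit; origin at the centre of its underside.
- wax_block: Bystander: blue carving-wax block, 90 x 40 x 26 mm; origin at the centre of its underside.
- bur_block: Bystander: wooden block with burs, 90 x 60 x 50 mm, at the back; origin at the centre of its underside.
- hammer: Bystander: small hammer, 230 mm, lying at the back; origin at its underside.
- ring_clamp: Bystander: wooden ring clamp with brass collar, 120 x 25 x 25 mm; origin at its underside.

How it is judged:
By the outcome, as a careful person would: the job done as asked, in the order asked, and still so for the second after the job is handed in, with the robot touching nothing.
It also fails if it takes over 50 s, if anything falls off the work surface, if the arm or the gripper's body presses on something with over 40 N, if the wrist force passes 120 N, or if a joint passes its speed limit or range.

## Working session

There is one attempt and no reset: what is moved stays moved. The work goes in short steps, Python scripts to look and compute and a shell command to move; the robot and the scene stay as the last step left them, time stands still between calls to the robot, and variables do not carry over. Pictures are saved under pics/ and viewed, and the job is handed in when it is done.

```bash
ls; mkdir -p pics
python3 - <<'E'
from cell import sensors, vision, arm, nets
import cv2, numpy as np
s=sensors.observe(); print(s)
for n in ("side","top"):
    p,d=vision.get_image(n); cv2.imwrite(f"pics/{n}0.png",p); np.save(f"pics/{n}0.npy",d)
    m=vision.camera_model(n); print(n,m)
E
```

```text
pics
{'clock': 0.0, 'joints': array([-1.37360548,  0.43523639,  0.02498941,  1.57410539, -0.01158209,
        1.13401611, -0.07512606]), 'dq': array([ 0.0016692 ,  0.00104281, -0.00087349, -0.0001051 , -0.00170632,
        0.00068493, -0.00128389]), 'joint_efforts': array([-1.17861258e-03, -6.67858672e+01,  9.84564275e-01, -3.14457464e+01,
       -6.06346875e-02,  4.30490007e-02,  1.66990621e-04]), 'position': array([0.18449572, 0.59662399, 0.23993363]), 'ee_rot': array([-4.69298292e-01, -3.10626788e+00,  2.54295087e-03]), 'force': array([ 0.36359992, -0.4612541 ,  0.57916252]), 'ft_torque': array([-0.01652615,  0.02825469,  0.05691629]), 'width': 1.001808946266103}
side {'K': array([[460.82269705,   0.        , 284.93865708],
       [  0.        , 460.82269705, 203.47185766],
       [  0.        ,   0.        ,   1.        ]]), 'xyz': array([ 0.08159142, -1.03848171,  1.07367594]), 'attitude': array([-2.24463961,  0.49817505, -0.23946636])}
top {'K': array([[463.60199915,   0.        , 280.4500715 ],
       [  0.        , 463.60199915, 213.9124374 ],
       [  0.        ,   0.        ,   1.        ]]), 'xyz': array([ 0.34254109, -0.00773525,  1.34068637]), 'attitude': array([-2.14187264,  2.09903002, -0.22050641])}
```

View pics/side0.png

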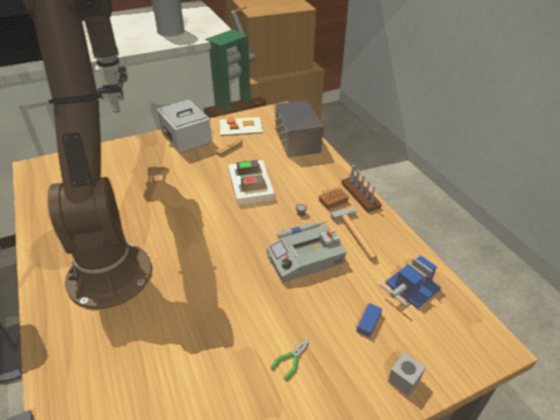

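View pics/top0.png

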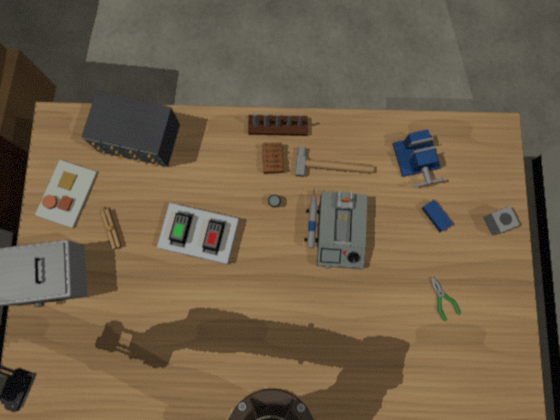

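```bash
cat > h.py <<'E'
import numpy as np, cv2
from cell import sensors, vision, arm, nets
from scipy.spatial.transform import Rotation as R
def proj(n,P):
    m=vision.camera_model(n); Rm=R.from_rotvec(m['attitude']).as_matrix()
    c=(np.atleast_2d(P)-m['xyz'])@Rm; uv=c@m['K'].T; return uv[:,:2]/uv[:,2:]
def back(n,uv,d):
    m=vision.camera_model(n); Rm=R.from_rotvec(m['attitude']).as_matrix()
    uv=np.atleast_2d(uv); d=np.atleast_1d(d)
    r=np.c_[uv,np.ones(len(uv))]@np.linalg.inv(m['K']).T
    return (r*d[:,None])@Rm.T+m['xyz']
def onplane(n,uv,z):
    m=vision.camera_model(n); Rm=R.from_rotvec(m['attitude']).as_matrix()
    uv=np.atleast_2d(uv); r=np.c_[uv,np.ones(len(uv))]@np.linalg.inv(m['K']).T@Rm.T
    return m['xyz']+r*((z-m['xyz'][2])/r[:,2])[:,None]
def cloud(n,d):
    v,u=np.mgrid[0:420,0:560]; return back(n,np.c_[u.ravel(),v.ravel()],d.ravel()).reshape(420,560,3)
E
python3 - <<'E'
from h import *
print(R.from_rotvec(vision.camera_model('top')['attitude']).as_matrix())
for n in('side','top'):
    print(n,proj(n,[[0,0,0],[0.184,.597,.24],[.5,0,0]]))
for n in ('top','side'):
    for l in ('green_pack','red_pack_center','charger','well','latch','latch_tab','lip','tower','handpiece'):
        for r in nets.cut_out(l,n)[:2]:
            print(n,l,round(r['score'],2),r['uv'],r['region'].sum())
for n,(u0,u1,v0,v1) in dict(side=(220,350,150,285),top=(150,380,180,280)).items():
    p=cv2.imread(f'pics/{n}0.png')[v0:v1,u0:u1]
    k=min(800/p.shape[1],600/p.shape[0]); cv2.imwrite(f'pics/{n}0z.png',cv2.resize(p,None,fx=k,fy=k,interpolation=cv2.INTER_CUBIC)[:600,:800]); print(n,k)
E
```

```text
[[ 0.01917052 -0.9800857   0.19764745]
 [-0.99976277 -0.02083538 -0.00634709]
 [ 0.01033875 -0.19747888 -0.98025262]]
side [[109.35337497 273.93688747]
 [117.83275865 100.98998459]
 [262.55660893 225.68000885]]
top [[269.97596498 437.19083563]
 [  5.51144592 373.87430055]
 [274.04858974 251.9138799 ]]
top green_pack 0.92 [178.6, 229.0] 583
top red_pack_center 0.63 [212.1, 237.0] 511
top charger 0.74 [198.6, 235.2] 2224
top charger 0.36 [342.5, 201.0] 90
top well 0.55 [344.3, 231.2] 3440
top latch 0.53 [343.1, 203.9] 121
top latch 0.52 [440.6, 296.9] 274
top latch_tab 0.26 [340.2, 231.3] 3534
top lip 0.75 [340.1, 230.5] 3592
top tower 0.56 [342.8, 229.6] 3661
top handpiece 0.93 [311.1, 224.2] 384
side green_pack 0.7 [246.7, 170.1] 320
side green_pack 0.63 [309.1, 251.5] 2889
side red_pack_center 0.89 [251.1, 185.0] 355
side charger 0.74 [251.5, 191.8] 936
side charger 0.63 [369.5, 319.1] 513
side well 0.88 [305.4, 254.8] 3081
side latch 0.49 [324.7, 236.2] 71
side latch_tab 0.38 [326.1, 232.5] 81
side lip 0.85 [308.2, 255.6] 3018
side tower 0.82 [307.7, 252.2] 2929
side tower 0.15 [325.4, 238.3] 55
side handpiece 0.85 [295.7, 231.0] 246
side 4.444444444444445
top 3.4782608695652173
```

View pics/side0z.png

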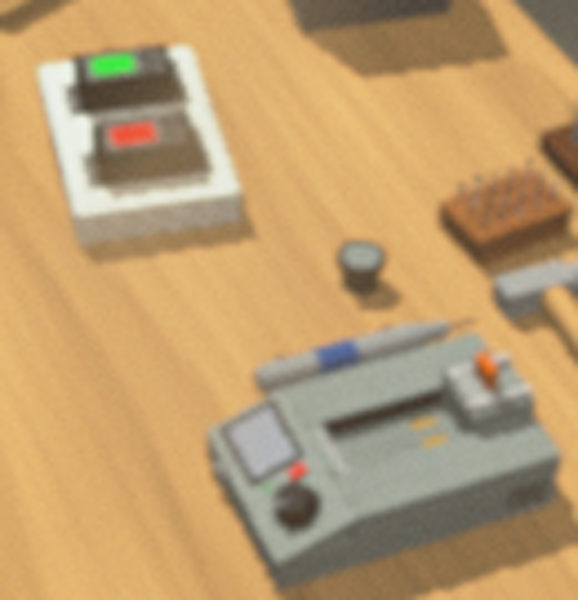

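View pics/top0z.png

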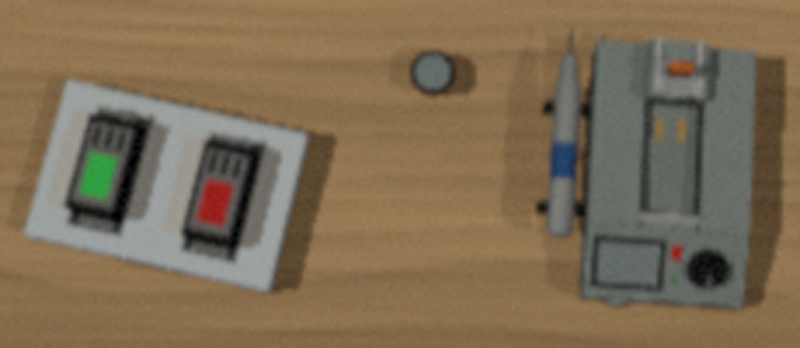

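Run:
```python
from h import *
for n in ('top','side'):
    P=[];D=[]
    for i in range(8):
        p,d=vision.get_image(n);P.append(p.astype(float));D.append(d)
    D=np.array(D); D[D==0]=np.nan
    print(n,'noise',np.nanmedian(np.nanstd(D,0)),np.median(np.std(P,0)))
    np.save(f'pics/{n}A.npy',np.mean(P,0)); np.save(f'pics/{n}D.npy',np.nanmedian(D,0))
def crop(n,u0,u1,v0,v1,k,f):
    p=np.load(f'pics/{n}A.npy')[v0:v1,u0:u1].astype(np.float32)
    cv2.imwrite(f,cv2.resize(p,None,fx=k,fy=k,interpolation=cv2.INTER_CUBIC).clip(0,255))
crop('top',300,380,185,275,6.6,'pics/tu.png')
crop('top',155,245,195,270,8,'pics/tc.png')
crop('side',262,350,218,285,8,'pics/su.png')
for n in('top','side'):
    C=cloud(n,np.load(f'pics/{n}D.npy'))
    z=C[...,2]; 
    print(n,'table z',np.nanmedian(z[260:270,240:260]))
C=cloud('top',np.load('pics/topD.npy'))
for u,v in [(179,229),(178,222),(212,237),(330,230),(360,220),(343,230),(343,197),(200,250)]: print(u,v,C[v,u].round(4))
```

```text
top noise 0.0028075355 1.5761900266148114
side noise 0.0035844748 1.4523687548277813
top table z 3.932170885079245e-05
side table z -0.0011469916144135617
179 229 [0.5509 0.2654 0.0653]
178 222 [0.5705 0.2692 0.0658]
212 237 [0.5305 0.1728 0.0639]
330 230 [ 0.5586 -0.1563  0.0548]
360 220 [ 0.5888 -0.2411  0.0559]
343 230 [ 0.5619 -0.1951  0.0399]
343 197 [ 0.6452 -0.1879  0.0947]
200 250 [0.497  0.2088 0.0356][ WARN:0@24.485] global loadsave.cpp:1063 imwrite_ Unsupported depth image for selected encoder is fallbacked to CV_8U.
```

View pics/tu.png

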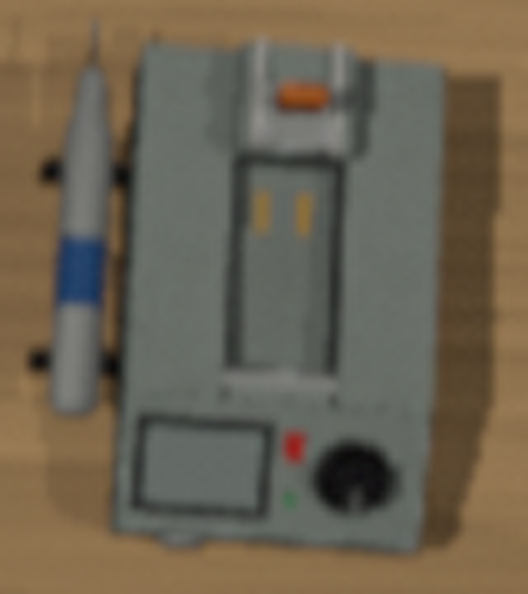

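View pics/tc.png

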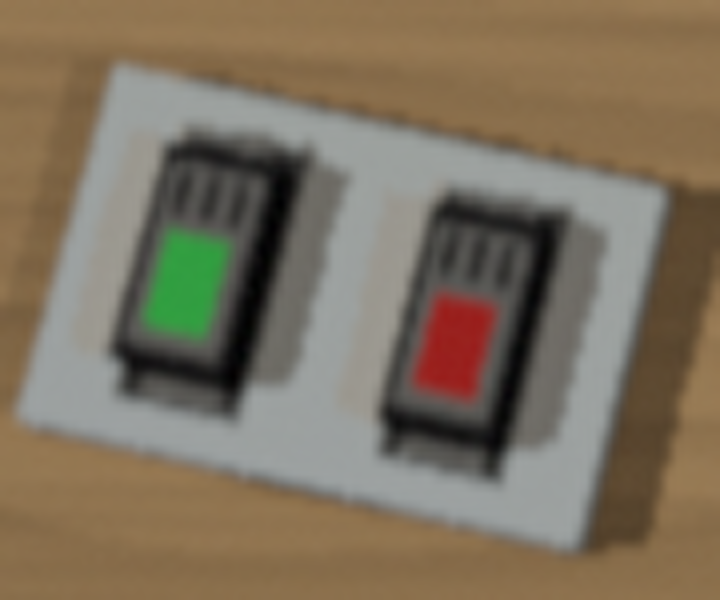

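View pics/su.png

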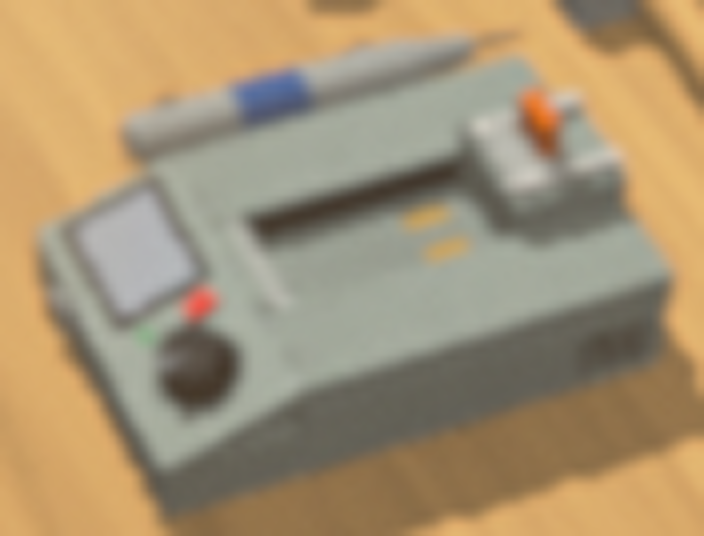

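```bash
cat >> h.py <<'E'
def rect(n,img,o,yaw,z,xr,yr,step=.0005):
    # metric view: rows: local x decreasing (toe down), cols: local y decreasing
    xs=np.arange(xr[1],xr[0],-step); ys=np.arange(yr[1],yr[0],-step)
    X,Y=np.meshgrid(xs,ys,indexing='ij'); c,s=np.cos(yaw),np.sin(yaw)
    P=np.c_[(o[0]+c*X-s*Y).ravel(),(o[1]+s*X+c*Y).ravel(),np.full(X.size,z)]
    uv=proj(n,P).astype(np.float32)
    return cv2.remap(img.astype(np.float32),uv[:,0].reshape(X.shape),uv[:,1].reshape(X.shape),cv2.INTER_CUBIC),xs,ys
E
python3 - <<'E'
from h import *
t=lambda x,y:(300+x/6.6-.4,185+y/6.6-.4)
W=onplane('top',[t(240,158),t(343,158),t(228,370),t(335,375),t(148,45),t(443,65),t(115,530)],.055)
print(W.round(4))
A=onplane('top',[t(443,65),t(425,400)],.055); d=A[0]-A[1]; print('yaw r',np.arctan2(d[1],d[0]))
A=onplane('top',[t(240,158),t(228,370)],.055); d=A[0]-A[1]; print('yaw l',np.arctan2(d[1],d[0]))
A=onplane('top',[t(343,158),t(335,375)],.055); d=A[0]-A[1]; print('yaw l',np.arctan2(d[1],d[0]))
E
```

```text
[[ 0.6207 -0.1734  0.055 ]
 [ 0.6216 -0.2177  0.055 ]
 [ 0.5286 -0.1678  0.055 ]
 [ 0.5274 -0.2133  0.055 ]
 [ 0.6699 -0.1337  0.055 ]
 [ 0.6638 -0.2616  0.055 ]
 [ 0.4599 -0.1201  0.055 ]]
yaw r -0.06973154347158948
yaw l -0.05976107906933508
yaw l -0.047183390407850315
```

```bash
python3 - <<'E' 2>/dev/null
from h import *
o=np.array([.574,-.193])
for n in('top','side'):
    img=np.load(f'pics/{n}A.npy').mean(2)
    for name,xr,yr,ax in (('wellwalls',(-.035,.035),(-.03,.03),0),('outer',(-.03,.08),(-.075,-.05),0)):
        best=[]
        for yaw in np.arange(-.12,.0,.0025):
            r,xs,ys=rect(n,img,o,yaw,.055,xr,yr)
            pr=r.mean(ax); best.append((np.sum(np.diff(pr)**2),yaw))
        best=np.array(best); i=best[:,0].argmax(); print(n,name,best[i])
    r,xs,ys=rect(n,np.load(f'pics/{n}A.npy'),o,-.06,.055,(-.1,.11),(-.08,.08))
    r=cv2.resize(r,None,fx=1.4,fy=1.4)
    for a in range(-80,81,20): cv2.putText(r,str(a),(int((80-a)/.5*1.4)-10,10),0,.4,(0,0,255)); cv2.line(r,(int((80-a)/.5*1.4),12),(int((80-a)/.5*1.4),20),(0,0,255))
    for a in range(-100,111,10): cv2.putText(r,str(a),(0,int((110-a)/.5*1.4)+4),0,.4,(0,0,255)); 
    cv2.imwrite(f'pics/r_{n}.png',r.clip(0,255))
E
```

```text
top wellwalls [ 8.24664429e+02 -5.00000000e-02]
top outer [ 1.14879967e+02 -5.50000000e-02]
side wellwalls [ 7.52566711e+02 -5.25000000e-02]
side outer [ 2.16297302e+02 -5.00000000e-02]
```

View pics/r_top.png

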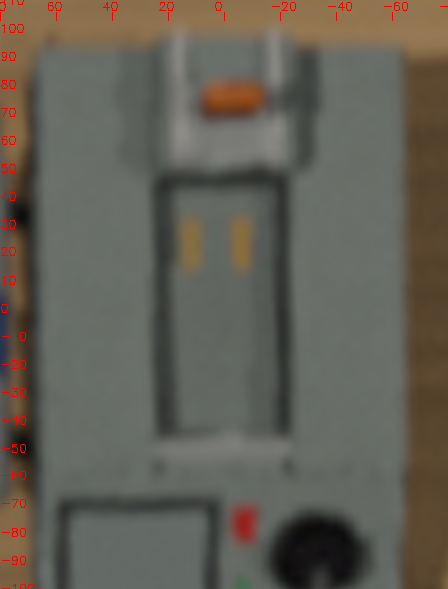

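View pics/r_side.png

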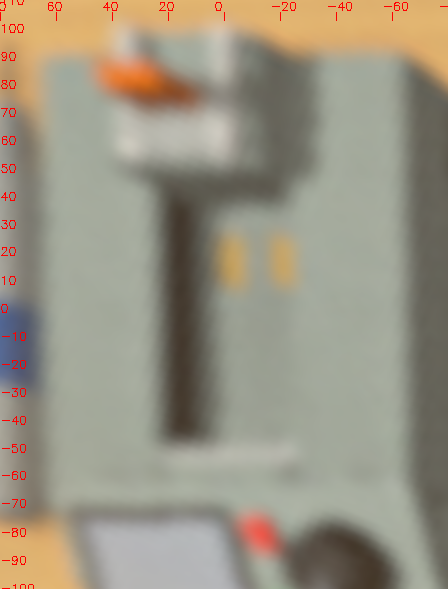

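```bash
python3 - <<'E' 2>/dev/null
from h import *
from scipy.ndimage import gaussian_filter1d as g
from scipy.signal import find_peaks
o=np.array([.5695,-.192]); yaw=-.052
def pk(n,z,xr,yr,ax):
    img=np.load(f'pics/{n}A.npy').mean(2)
    r,xs,ys=rect(n,img,o,yaw,z,xr,yr); pr=g(r.mean(ax),2); c=ys if ax==0 else xs
    gr=np.diff(pr)/.5; cc=(c[:-1]+c[1:])/2*1e3
    p,_=find_peaks(abs(gr),height=1.5); print(n,z,xr,yr,[(round(cc[i],1),round(gr[i],1)) for i in p])
for n in('top','side'):
    pk(n,.055,(0,.04),(-.08,.08),0); pk(n,.055,(-.04,0),(-.08,.08),0)
    pk(n,.0535,(-.065,-.03),(-.015,.015),1)
    pk(n,.070,(.03,.075),(-.012,.012),1)
    pk(n,.055,(.075,.11),(-.06,-.04),1)
E
```

```text
top 0.055 (0, 0.04) (-0.08, 0.08) [(np.float64(78.8), np.float32(-2.4)), (np.float64(71.8), np.float32(-7.1)), (np.float64(65.7), np.float32(12.2)), (np.float64(24.2), np.float32(-10.9)), (np.float64(17.7), np.float32(8.0)), (np.float64(-10.8), np.float32(-2.5)), (np.float64(-18.8), np.float32(-8.1)), (np.float64(-24.3), np.float32(12.6)), (np.float64(-65.3), np.float32(-6.9))]
top 0.055 (-0.04, 0) (-0.08, 0.08) [(np.float64(76.2), np.float32(2.0)), (np.float64(72.2), np.float32(-7.0)), (np.float64(65.7), np.float32(11.2)), (np.float64(24.7), np.float32(-10.7)), (np.float64(17.2), np.float32(8.0)), (np.float64(-9.8), np.float32(-2.3)), (np.float64(-19.3), np.float32(-8.9)), (np.float64(-24.3), np.float32(11.5)), (np.float64(-65.3), np.float32(-7.5))]
top 0.0535 (-0.065, -0.03) (-0.015, 0.015) [(np.float64(-41.3), np.float32(5.3)), (np.float64(-49.3), np.float32(-2.8)), (np.float64(-62.8), np.float32(-4.4))]
top 0.07 (0.03, 0.075) (-0.012, 0.012) [(np.float64(73.8), np.float32(-3.1)), (np.float64(68.2), np.float32(9.2)), (np.float64(50.7), np.float32(-10.5)), (np.float64(44.2), np.flo
[... 197 characters left out ...]
)), (np.float64(21.2), np.float32(-11.4)), (np.float64(6.2), np.float32(6.3)), (np.float64(2.7), np.float32(6.5)), (np.float64(-66.3), np.float32(-8.2))]
side 0.055 (-0.04, 0) (-0.08, 0.08) [(np.float64(75.2), np.float32(-3.9)), (np.float64(64.2), np.float32(6.8)), (np.float64(21.7), np.float32(-11.3)), (np.float64(3.7), np.float32(7.0)), (np.float64(-66.3), np.float32(-8.4))]
side 0.0535 (-0.065, -0.03) (-0.015, 0.015) [(np.float64(-43.3), np.float32(7.2)), (np.float64(-51.3), np.float32(-2.6)), (np.float64(-63.3), np.float32(-2.8))]
side 0.07 (0.03, 0.075) (-0.012, 0.012) [(np.float64(68.2), np.float32(10.2)), (np.float64(48.2), np.float32(-9.0))]
side 0.055 (0.075, 0.11) (-0.06, -0.04) []
```

```bash
python3 - <<'E' 2>/dev/null
from h import *
from scipy.ndimage import gaussian_filter1d as g
from scipy.signal import find_peaks
t=lambda x,y:(155+x/8-.44,195+y/8-.44)
W=onplane('top',[t(112,62),t(668,188),t(18,420),t(582,552)],.034); print(W.round(4))
c=W.mean(0)[:2]; d=W[0]-W[2]+W[1]-W[3]; yaw0=np.arctan2(d[1],d[0]); print(c,yaw0)
for n in('top','side'):
    img=np.load(f'pics/{n}A.npy').mean(2)
    best=[]
    for yaw in yaw0+np.arange(-.08,.08,.0025):
        r,xs,ys=rect(n,img,c,yaw,.034,(-.05,.05),(-.11,.11)); best.append((np.sum(np.diff(r.mean(0)[:30])**2)+np.sum(np.diff(r.mean(0)[-30:])**2),yaw))
    i=np.argmax([b[0] for b in best]); print(n,best[i])
    cy,sy=np.cos(yaw0),np.sin(yaw0); 
    o=c+.048*np.array([-sy,cy])
    best=[]
    for yaw in yaw0+np.arange(-.12,.12,.0025):
        r,xs,ys=rect(n,img,o,yaw,.064,(-.03,.03),(-.03,.03)); best.append((np.sum(np.diff(r.mean(0))**2),yaw))
    i=np.argmax([b[0] for b in best]); print(n,'pack yaw',best[i],o)
    def pk(z,o,xr,yr,ax,h=1.5):
        r,xs,ys=rect(n,img,o,yaw0,z,xr,yr); pr=g(r.mean(ax),2); k=ys if ax==0 else xs
        gr=np.diff(pr)/.5; cc=(k[:-1]+k[1:])/2*1e3
        p,_=find_peaks(abs(gr),height=h); print(n,z,'yx'[ax],[(round(float(cc[i]),1),round(float(gr[i]),1)) for i in p])
    pk(.034,c,(-.05,.05),(-.12,.12),0,3); pk(.034,c,(-.08,.08),(-.01,.01),1); pk(.064,o,(-.03,.03),(-.04,.04),0); pk(.064,o,(-.07,.07),(-.014,.014),1)
    r,xs,ys=rect(n,np.load(f'pics/{n}A.npy'),o,yaw0,.064,(-.07,.07),(-.06,.06))
    r=cv2.resize(r,None,fx=2,fy=2)
    for a in range(-50,51,10): cv2.putText(r,str(a),(int((60-a)*4)-10,10),0,.4,(0,0,255)); cv2.line(r,(int((60-a)*4),12),(int((60-a)*4),20),(0,0,255))
    for a in range(-70,71,10): cv2.putText(r,str(a),(0,int((70-a)*4)+4),0,.4,(0,0,255))
    cv2.imwrite(f'pics/g_{n}.png',r.clip(0,255))
E
```

```text
[[0.6333 0.3069 0.034 ]
 [0.5913 0.1051 0.034 ]
 [0.503  0.3314 0.034 ]
 [0.4605 0.1304 0.034 ]]
[0.54701326 0.21846785] -0.18854339893742575
top (np.float32(801.6368), np.float64(-0.20604339893742568))
top pack yaw (np.float32(1660.4124), np.float64(-0.20604339893742565)) [0.55600982 0.2656172 ]
top 0.034 y [(103.2, 10.3), (77.2, -13.5), (37.2, -9.1), (27.2, 14.9), (10.7, 7.4), (-21.3, -15.1), (-60.8, -10.1), (-68.8, 15.0), (-85.8, 7.4), (-102.3, -14.7)]
top 0.034 x [(72.2, -2.9), (66.2, 11.1), (-65.8, -10.5), (-71.8, 2.9)]
top 0.064 y [(36.2, -1.5), (21.7, -16.7), (16.2, 4.9), (8.2, 2.0), (3.2, -2.0), (-1.8, 1.9), (-6.8, -1.8), (-17.3, -12.4), (-27.8, 15.8)]
top 0.064 x [(67.8, -2.2), (61.8, 11.1), (46.2, -10.6), (41.7, -10.7), (34.7, 8.5), (27.7, -1.6), (14.2, 3.7), (-33.8, -10.4), (-41.3, 10.6), (-51.3, 12.9), (-67.3, -7.6)]
side (np.float32(228.12447), np.float64(-0.20854339893742568))
side pack yaw (np.float32(148.39983), np.float64(-0.23604339893742568)) [0.55600982 0.2656172 ]
side 0.034 y [(68.7, -4.1), (25.2, 6.6), (-72.3, 5.3), (-86.8, 4.9), (-104.3, -7.4)]
side 0.034 x [(63.7, 7.8), (42.7, -13.2), (18.2, 2.3), (-29.3, -4.8), (-38.3, 17.2), (-69.8, -10.8), (-76.8, 1.8)]
side 0.064 y [(20.2, -3.3), (-19.8, -4.3)]
side 0.064 x [(57.7, 6.0), (37.2, -13.6), (28.7, 2.1), (22.2, -1.9), (12.7, 3.4), (-24.8, 1.9), (-34.3, -7.0), (-42.8, 18.4), (-68.3, -2.6)]
```

View pics/g_top.png

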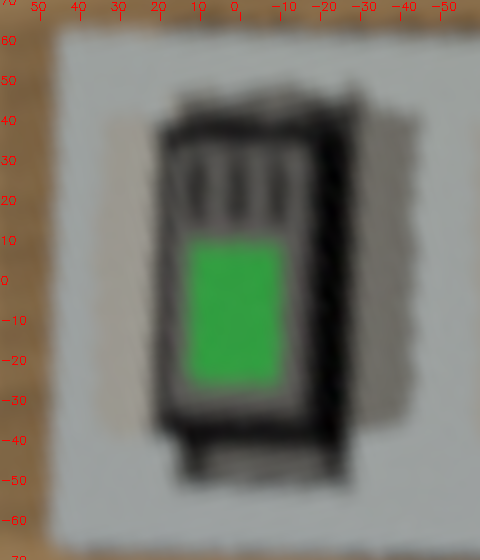

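View pics/g_side.png

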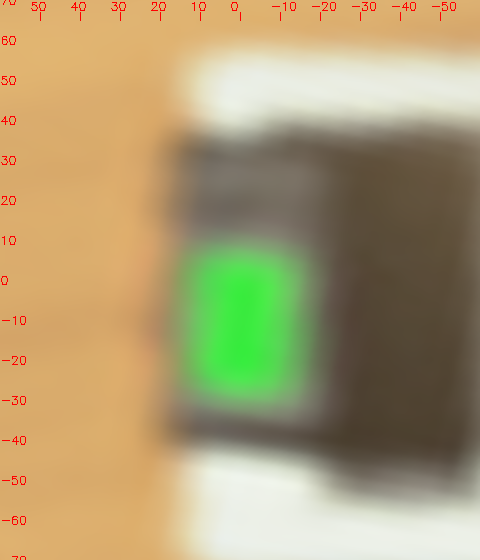

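```bash
cat >> h.py <<'E'
def plan(p,yaw,tilt=0,cur=None):
    """target TCP p, tool down with jaw axis along local y of yaw frame; tilt>0 raises tail (rot about local -y)"""
    s=sensors.observe() if cur is None else cur
    R0=R.from_rotvec(s['ee_rot']); 
    best=None
    for flip in (0,np.pi):
        Rt=R.from_euler('z',yaw)*R.from_euler('y',-tilt)*R.from_euler('z',flip)*R.from_euler('x',np.pi)
        w=(R0.inv()*Rt).as_rotvec()
        if best is None or np.linalg.norm(w)<np.linalg.norm(best): best=w
    t=R0.inv().apply(np.asarray(p)-s['position'])
    print('t=%.2f pos'%s['clock'],s['position'].round(4),'F',s['force'].round(1),'w',round(s['width'],3))
    print('  tx %.2f ty %.2f tz %.2f | wx %.2f wy %.2f wz %.2f'%(*(t*100),*np.degrees(best)), 'dist %.0fmm ang %.1f'%(np.linalg.norm(t)*1e3,np.degrees(np.linalg.norm(best))))
E
python3 - <<'E'
from h import *
print(R.from_rotvec(sensors.observe()['ee_rot']).as_matrix().round(3))
plan([.5553,.266,.16],-.206); plan([.5553,.266,.057],-.206)
C=cloud('top',np.load('pics/topD.npy'))
for n,u,v in [('rails',339,194),('railR',351,195),('between',343,203),('toolbox',60,262),('box',130,120)]:print(n,C[v-1:v+2,u-1:u+2].reshape(-1,3).mean(0).round(4))
E
```

```text
[[-0.955  0.295 -0.   ]
 [ 0.295  0.955  0.   ]
 [ 0.     0.    -1.   ]]
t=1.80 pos [0.1846 0.5971 0.2407] F [-0.9 -0.5  0.2] w 0.999
  tx -45.20 ty -20.68 tz 8.07 | wx 0.00 wy -0.00 wz -5.38 dist 504mm ang 5.4
t=1.80 pos [0.1846 0.5971 0.2407] F [-0.9 -0.5  0.2] w 0.999
  tx -45.20 ty -20.68 tz 18.37 | wx 0.00 wy -0.00 wz -5.38 dist 530mm ang 5.4
rails [ 0.6592 -0.18    0.0716]
railR [ 0.6568 -0.2137  0.0728]
between [ 0.6325 -0.1905  0.0755]
toolbox [0.4475 0.5565 0.1254]
box [0.8448 0.4074 0.1254]
```

```bash
python3 -m handwheel '[{"tx":-15,"ty":-6.9,"tz":0,"wz":-5.4,"claw":0.8},{"tx":-30,"ty":-13.7,"tz":1,"wz":-5.4,"claw":0.8},{"tx":-45.2,"ty":-20.7,"tz":5,"wz":-5.4,"claw":0.8},{"tx":-45.2,"ty":-20.7,"tz":8,"wz":-5.4,"claw":0.8},{"tx":-45.2,"ty":-20.7,"tz":8,"wz":-5.4,"claw":0.8},{"tx":-45.2,"ty":-20.7,"tz":8,"wz":-5.4,"claw":0.8},{"tx":-45.2,"ty":-20.7,"tz":8,"wz":-5.4,"claw":0.8},{"tx":-45.2,"ty":-20.7,"tz":8,"wz":-5.4,"claw":0.8},{"tx":-45.2,"ty":-20.7,"tz":8,"wz":-5.4,"claw":0.8},{"tx":-45.2,"ty":-20.7,"tz":8,"wz":-5.4,"claw":0.8},{"tx":-45.2,"ty":-20.7,"tz":8,"wz":-5.4,"claw":0.8},{"tx":-45.2,"ty":-20.7,"tz":8,"wz":-5.4,"claw":0.8}]'
python3 - <<'E'
from h import *
plan([.5553,.266,.16],-.206)
E
```

```text
t=1.80 pos [0.1846 0.5971 0.2407] F [-0.9 -0.5  0.2] w 0.999
  tx -45.20 ty -20.68 tz 8.07 | wx 0.00 wy -0.00 wz -5.38 dist 504mm ang 5.4invalid input
```

```bash
python3 -m handwheel '[{"tx":-4,"ty":-2,"tz":0,"wx":0,"wy":0,"wz":-5.4,"claw":0.8}]'; python3 -m handwheel --help
```

```text
clock: 1.88
position: [0.2066, 0.5734, 0.2403]
ee_rot: [-0.309, -3.121, -0.004]
force: [-0.3, 1.0, -0.3]
width: 0.963invalid input: not JSON, or not a number
```

Run:
```python
from h import *
s=dict(sensors.observe()); R0=R.from_euler('z',-.206)
s['position']=np.array([.2169,.5662,.2407]); s['ee_rot']=(R.from_euler('z',-.206)*R.from_rotvec([0,np.pi,0])).as_rotvec()
plan([.5553,.266,.16],-.206,cur=s)
```

```text
t=1.88 pos [0.2169 0.5662 0.2407] F [-0.3  1.  -0.3] w 0.963
  tx -39.26 ty -22.46 tz 8.07 | wx -0.00 wy 0.00 wz 0.00 dist 460mm ang 0.0
```

```bash
python3 -m handwheel '[{"tx":-15,"ty":-8.6,"tz":0,"wx":0,"wy":0,"wz":0,"claw":0.8},{"tx":-30,"ty":-17,"tz":1,"wx":0,"wy":0,"wz":0,"claw":0.8},{"tx":-39.3,"ty":-22.5,"tz":5,"wx":0,"wy":0,"wz":0,"claw":0.8},{"tx":-39.3,"ty":-22.5,"tz":8,"wx":0,"wy":0,"wz":0,"claw":0.8},{"tx":-39.3,"ty":-22.5,"tz":8,"wx":0,"wy":0,"wz":0,"claw":0.8},{"tx":-39.3,"ty":-22.5,"tz":8,"wx":0,"wy":0,"wz":0,"claw":0.8},{"tx":-39.3,"ty":-22.5,"tz":8,"wx":0,"wy":0,"wz":0,"claw":0.8},{"tx":-39.3,"ty":-22.5,"tz":8,"wx":0,"wy":0,"wz":0,"claw":0.8},{"tx":-39.3,"ty":-22.5,"tz":8,"wx":0,"wy":0,"wz":0,"claw":0.8},{"tx":-39.3,"ty":-22.5,"tz":8,"wx":0,"wy":0,"wz":0,"claw":0.8},{"tx":-39.3,"ty":-22.5,"tz":8,"wx":0,"wy":0,"wz":0,"claw":0.8},{"tx":-39.3,"ty":-22.5,"tz":8,"wx":0,"wy":0,"wz":0,"claw":0.8}]'
python3 - <<'E'
from h import *
for n in ('top','side'):
    p,d=vision.get_image(n)
    P=[[.5553,.266,.16],[.5553,.266,.146]]
    c=proj(n,P[:1])[0].astype(int); q=p[max(0,c[1]-60):c[1]+60,max(0,c[0]-70):c[0]+70]
    cv2.imwrite(f'pics/a_{n}.png',cv2.resize(q,None,fx=5,fy=5,interpolation=cv2.INTER_CUBIC)); print(n,c)
plan([.5553,.266,.16],-.206)
E
```

```text
clock: 2.88
position: [0.5591, 0.259, 0.1593]
ee_rot: [0.338, 3.121, -0.008]
force: [0.3, -1.1, 0.5]
width: 0.796
top [171 221]
side [246 141]
t=2.98 pos [0.555  0.2651 0.1601] F [-0.2  0.7  0.2] w 0.803
  tx -0.01 ty 0.09 tz 0.01 | wx -0.08 wy 0.00 wz -0.26 dist 1mm ang 0.3
```

View pics/a_top.png

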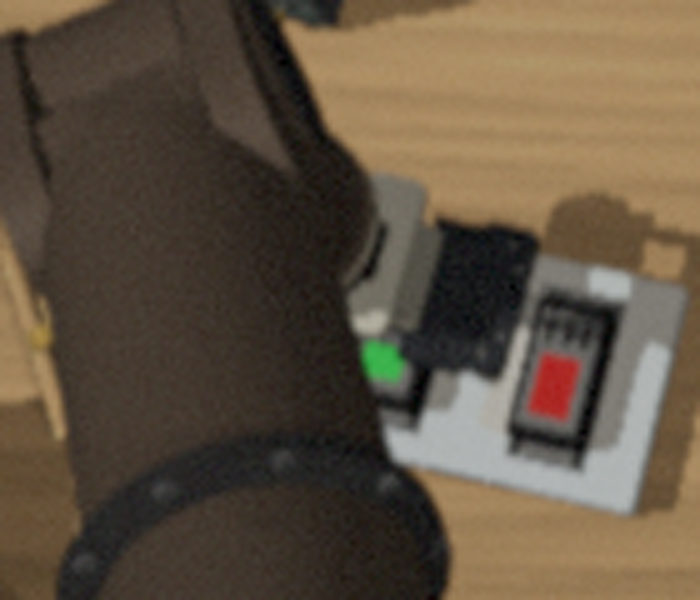

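View pics/a_side.png

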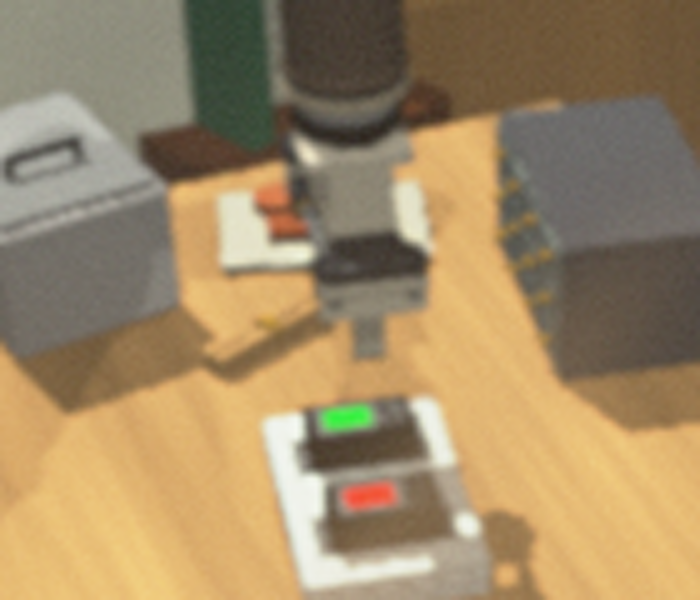

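Run:
```python
from h import *
y=-.206;e=np.array([-np.sin(y),np.cos(y),0]);x=np.array([np.cos(y),np.sin(y),0]);c=np.array([.555,.2651,.146])
for yy in(-.037,-.056):
  for xx in (-.0095,.0095): print(yy,xx,((proj('side',c+yy*e+xx*x)[0]-[176,81])*5+2).round(1))
p,d=vision.get_image('side')
cv2.imwrite('pics/fz.png',cv2.resize(p[125:165,225:275],None,fx=14,fy=14,interpolation=cv2.INTER_CUBIC))
```

```text
-0.037 -0.0095 [350.7 353.1]
-0.037 0.0095 [377.4 349.7]
-0.056 -0.0095 [355.4 368.3]
-0.056 0.0095 [382.2 364.9]
```

View pics/fz.png

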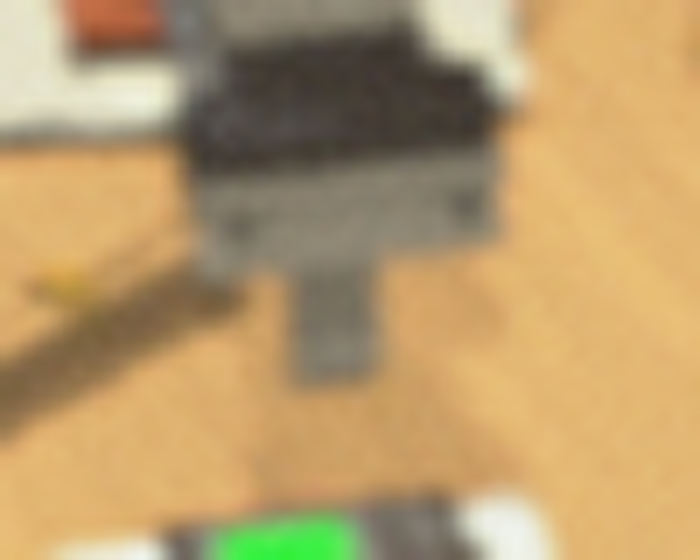

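```bash
python3 -m handwheel '[{"tx":0,"ty":0.1,"tz":4,"wx":0,"wy":0,"wz":0,"claw":0.8},{"tx":0.05,"ty":0.1,"tz":8,"wx":0,"wy":0,"wz":0,"claw":0.75},{"tx":0.05,"ty":0.1,"tz":9.8,"wx":0,"wy":0,"wz":0,"claw":0.7},{"tx":0.05,"ty":0.1,"tz":10.3,"wx":0,"wy":0,"wz":0,"claw":0.7},{"tx":0.05,"ty":0.1,"tz":10.3,"wx":0,"wy":0,"wz":0,"claw":0.7},{"tx":0.05,"ty":0.1,"tz":10.3,"wx":0,"wy":0,"wz":0,"claw":0.7}]' 35
python3 - <<'E'
from h import *
plan([.5545,.266,.057],-.206)
p,d=vision.get_image('side')
cv2.imwrite('pics/b.png',cv2.resize(p[135:215,210:300],None,fx=7,fy=7,interpolation=cv2.INTER_CUBIC))
E
```

```text
clock: 3.53
position: [0.5533, 0.2704, 0.059]
ee_rot: [0.32, 3.124, 0.002]
force: [1.3, 0.5, 0.9]
width: 0.696
t=3.53 pos [0.5533 0.2704 0.059 ] F [1.3 0.5 0.9] w 0.696
  tx -0.20 ty -0.41 tz 0.20 | wx 0.08 wy 0.05 wz 0.11 dist 5mm ang 0.1
```

View pics/b.png

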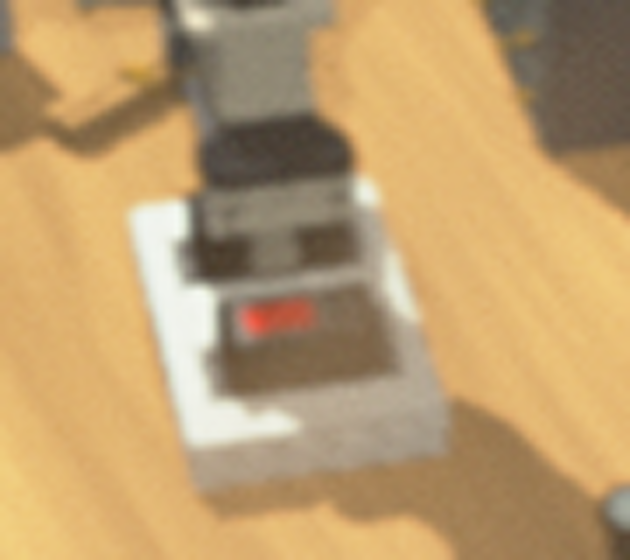

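```bash
python3 -m handwheel '[{"tx":0,"ty":0,"tz":0,"wx":0,"wy":0,"wz":0,"claw":0.7},{"tx":0,"ty":0,"tz":0,"wx":0,"wy":0,"wz":0,"claw":0.7}]'; python3 -m handwheel '[{"tx":0,"ty":0,"tz":0,"wx":0,"wy":0,"wz":0,"claw":0.7},{"tx":0,"ty":0,"tz":0,"wx":0,"wy":0,"wz":0,"claw":0.7}]'
```

```text
clock: 3.75
position: [0.554, 0.2696, 0.0594]
ee_rot: [0.322, 3.123, 0.003]
force: [-0.0, 0.6, -0.3]
width: 0.7
clock: 3.92
position: [0.5535, 0.269, 0.0584]
ee_rot: [0.323, 3.124, 0.001]
force: [-0.2, -0.6, -0.1]
width: 0.7
```

```bash
python3 -m handwheel '[{"tx":-0.1,"ty":-0.3,"tz":0.15,"wx":0,"wy":0,"wz":0,"claw":0.7},{"tx":-0.1,"ty":-0.3,"tz":0.15,"wx":0,"wy":0,"wz":0,"claw":0.6},{"tx":-0.1,"ty":-0.3,"tz":0.15,"wx":0,"wy":0,"wz":0,"claw":0.4},{"tx":-0.1,"ty":-0.3,"tz":0.15,"wx":0,"wy":0,"wz":0,"claw":0.2},{"tx":-0.1,"ty":-0.3,"tz":0.15,"wx":0,"wy":0,"wz":0,"claw":0.2},{"tx":-0.1,"ty":-0.3,"tz":0.15,"wx":0,"wy":0,"wz":0,"claw":0.2},{"tx":-0.1,"ty":-0.3,"tz":0.15,"wx":0,"wy":0,"wz":0,"claw":0.2},{"tx":-0.1,"ty":-0.3,"tz":0.15,"wx":0,"wy":0,"wz":0,"claw":0.2}]' 35
python3 - <<'E'
from h import *
plan([.5545,.266,.057],-.206)
E
```

```text
clock: 4.58
position: [0.5537, 0.2663, 0.0563]
ee_rot: [0.322, 3.125, 0.001]
force: [1.2, 1.8, -1.7]
width: 0.455
t=4.58 pos [0.5537 0.2663 0.0563] F [ 1.2  1.8 -1.7] w 0.455
  tx -0.09 ty -0.01 tz -0.07 | wx 0.04 wy 0.01 wz 0.05 dist 1mm ang 0.1
```

```bash
python3 -m handwheel '[{"tx":0,"ty":0,"tz":-1,"wx":0,"wy":0,"wz":0,"claw":0.2},{"tx":0,"ty":0,"tz":-3,"wx":0,"wy":0,"wz":0,"claw":0.2},{"tx":0,"ty":0,"tz":-6,"wx":0,"wy":0,"wz":0,"claw":0.2},{"tx":0,"ty":0,"tz":-9,"wx":0,"wy":0,"wz":0,"claw":0.2},{"tx":0,"ty":0,"tz":-12,"wx":0,"wy":0,"wz":0,"claw":0.2},{"tx":0,"ty":0,"tz":-13,"wx":0,"wy":0,"wz":0,"claw":0.2},{"tx":0,"ty":0,"tz":-13,"wx":0,"wy":0,"wz":0,"claw":0.2},{"tx":0,"ty":0,"tz":-13,"wx":0,"wy":0,"wz":0,"claw":0.2}]'
python3 - <<'E'
from h import *
plan([.56,-.1925,.19],-.053)
p,d=vision.get_image('side')
cv2.imwrite('pics/c.png',cv2.resize(p[100:220,200:340],None,fx=5,fy=5,interpolation=cv2.INTER_CUBIC))
E
```

```text
clock: 5.25
position: [0.553, 0.2653, 0.1852]
ee_rot: [-0.322, -3.124, 0.001]
force: [-0.1, -0.5, -4.9]
width: 0.451
t=5.25 pos [0.553  0.2653 0.1852] F [-0.1 -0.5 -4.9] w 0.451
  tx -10.04 ty -44.67 tz -0.45 | wx -0.05 wy -0.05 wz -8.75 dist 458mm ang 8.7
```

View pics/c.png

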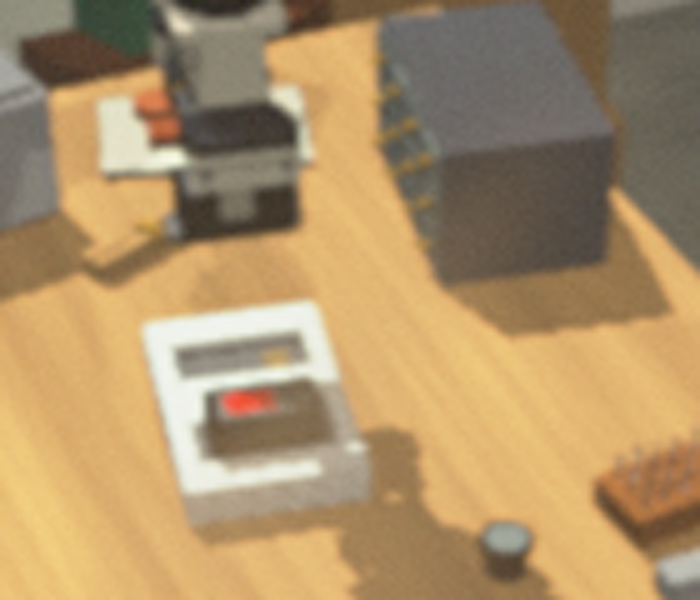

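```bash
cat >> h.py <<'E'
WELL=np.array([.569,-.1925,.040]); WYAW=-.053
def ins(deg,xt,zt,y=0,gx=0,gz=33.0,well=None,yaw=WYAW,cur=None,verbose=True):
    t=np.radians(deg);c,s=np.cos(t),np.sin(t); W=WELL if well is None else well
    lx=xt+(48+gx)*c-gz*s; lz=zt+(48+gx)*s+gz*c
    p=W+R.from_euler('z',yaw).apply(np.array([lx,y,lz])/1e3)
    if verbose: print('ins',deg,xt,zt,'->',p.round(4))
    plan(p,yaw,t,cur); return p
def toe(gx=0,gz=33.0,well=None,yaw=WYAW):
    s=sensors.observe(); W=WELL if well is None else well
    Rt=R.from_rotvec(s['ee_rot'])*R.from_euler('x',np.pi); M=Rt.as_matrix()
    if M[0,0]<0: Rt=Rt*R.from_euler('z',np.pi)
    L=R.from_euler('z',-yaw)*Rt; a=L.as_euler('zyx',degrees=True)
    tp=R.from_euler('z',-yaw).apply(s['position']-W)*1e3+L.apply([-48-gx,0,-gz])
    f=R.from_euler('z',-yaw).apply(s['force'])
    print('t=%.2f toe(well,mm) %s tilt %.2f yawerr %.2f roll %.2f Fwell %s w %.3f'%(s['clock'],tp.round(2),-a[1],a[0],a[2],f.round(1),s['width']))
E
python3 - <<'E'
from h import *
ins(25,-43,90)
E
```

```text
ins 25 -43 90 -> [ 0.5556 -0.1918  0.1802]
t=5.30 pos [0.5524 0.2651 0.1842] F [ 0.1  0.4 -4.1] w 0.457
  tx -9.64 ty -44.66 tz 0.48 | wx -2.02 wy -25.09 wz -8.58 dist 457mm ang 26.6
```

```bash
python3 -m handwheel '[{"tx":-1,"ty":-4,"tz":0,"wx":0,"wy":0,"wz":-2,"claw":0.2},{"tx":-2,"ty":-8,"tz":0,"wx":0,"wy":0,"wz":-4,"claw":0.2},{"tx":-2.6,"ty":-12,"tz":0,"wx":0,"wy":0,"wz":-6,"claw":0.2},{"tx":-3.4,"ty":-16,"tz":0,"wx":0,"wy":0,"wz":-8.6,"claw":0.2},{"tx":-4.3,"ty":-20,"tz":0,"wx":0,"wy":0,"wz":-8.6,"claw":0.2},{"tx":-5.1,"ty":-24,"tz":0,"wx":0,"wy":-3,"wz":-8.6,"claw":0.2},{"tx":-6,"ty":-28,"tz":0.1,"wx":-0.5,"wy":-8,"wz":-8.6,"claw":0.2},{"tx":-6.8,"ty":-32,"tz":0.2,"wx":-1,"wy":-13,"wz":-8.6,"claw":0.2},{"tx":-7.8,"ty":-36,"tz":0.4,"wx":-1.4,"wy":-18,"wz":-8.6,"claw":0.2},{"tx":-8.6,"ty":-40,"tz":0.5,"wx":-2,"wy":-25,"wz":-8.6,"claw":0.2},{"tx":-9.3,"ty":-43,"tz":0.5,"wx":-2,"wy":-25.1,"wz":-8.6,"claw":0.2},{"tx":-9.6,"ty":-44.7,"tz":0.5,"wx":-2,"wy":-25.1,"wz":-8.6,"claw":0.2}]'
python3 -m handwheel '[{"tx":0,"ty":0,"tz":0,"wx":0,"wy":0,"wz":0,"claw":0.2},{"tx":0,"ty":0,"tz":0,"wx":0,"wy":0,"wz":0,"claw":0.2},{"tx":0,"ty":0,"tz":0,"wx":0,"wy":0,"wz":0,"claw":0.2},{"tx":0,"ty":0,"tz":0,"wx":0,"wy":0,"wz":0,"claw":0.2}]'
python3 - <<'E'
from h import *
toe();ins(25,-43,35)
for n in('side','top'):
    p,d=vision.get_image(n); p2=p[150:290,230:390]
    cv2.imwrite(f'pics/d_{n}.png',cv2.resize(p2,None,fx=4.2,fy=4.2,interpolation=cv2.INTER_CUBIC))
E
```

```text
clock: 6.3
position: [0.5518, -0.1958, 0.1779]
ee_rot: [0.079, 2.705, -0.016]
force: [0.3, 0.1, -3.5]
width: 0.462
clock: 6.63
position: [0.5559, -0.1896, 0.18]
ee_rot: [0.069, 2.704, -0.012]
force: [0.0, 1.1, -4.7]
width: 0.451
t=6.63 toe(well,mm) [-42.81   2.26  89.76] tilt 25.02 yawerr 0.17 roll 0.20 Fwell [-0.   1.1 -4.7] w 0.451
ins 25 -43 35 -> [ 0.5556 -0.1918  0.1252]
t=6.63 pos [ 0.5559 -0.1896  0.18  ] F [ 0.   1.1 -4.7] w 0.451
  tx 2.33 ty -0.23 tz 4.95 | wx 0.18 wy 0.02 wz 0.08 dist 55mm ang 0.2
```

View pics/d_side.png

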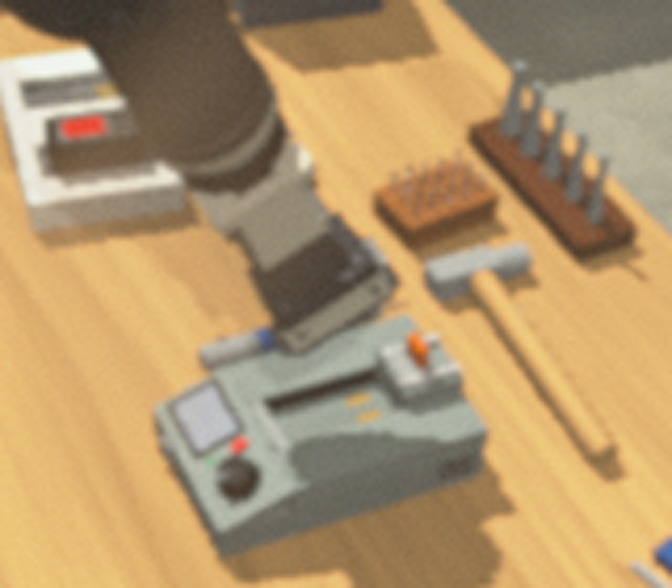

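View pics/d_top.png

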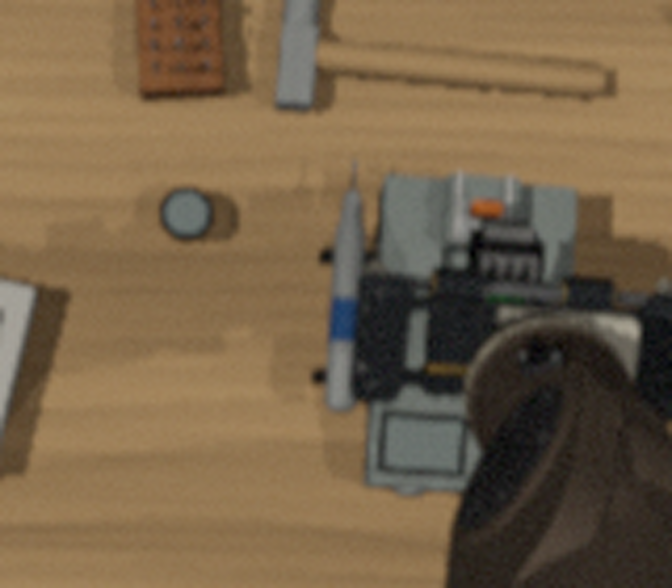

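Run:
```python
from h import *
s=sensors.observe(); 
for n in('side','top'):
    p,d=vision.get_image(n)
    Rt=R.from_rotvec(s['ee_rot'])
    pts={'tcp':[0,0,0],'tip':[0,0,.014],'bodyC':[0,0,-.052]}
    for k,v in pts.items():
        uv=proj(n,s['position']+Rt.apply(v))[0]; print(n,k,uv.round(1),((uv-[230,150])*4.2).round())
    L=R.from_euler('z',WYAW)*R.from_euler('y',-np.radians(25))
    for k,v in {'toe':[-.048,0,-.033],'tail':[.048,0,-.033],'corner':[.04,-.021,.007],'c2':[-.04,-.021,.007]}.items():
        uv=proj(n,s['position']+L.apply(v))[0]; print(n,k,((uv-[230,150])*4.2).round())
    cv2.imwrite(f'pics/e_{n}.png',p)
```

```text
side tcp [305.4 216.1] [317. 278.]
side tip [307.1 218.8] [324. 289.]
side bodyC [298.8 205.7] [289. 234.]
side toe [275. 342.]
side tail [392. 267.]
side corner [376. 260.]
side c2 [275. 324.]
top tcp [348.8 223.1] [499. 307.]
top tip [348.1 221.7] [496. 301.]
top bodyC [351.4 228.5] [510. 330.]
top toe [484. 367.]
top tail [500. 218.]
top corner [542. 248.]
top c2 [528. 376.]
```

View pics/e_side.png

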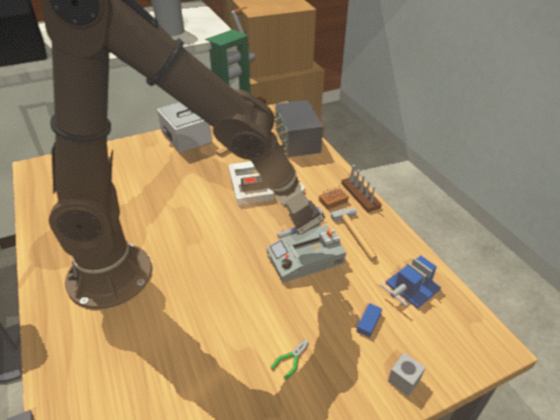

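View pics/e_top.png

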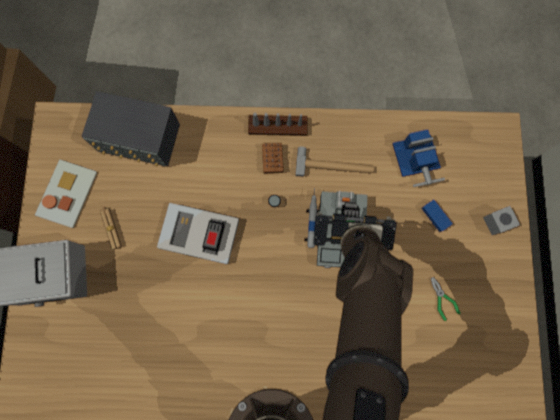

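Run:
```python
import cv2
p=cv2.imread('pics/e_side.png')[190:245,275:335]
cv2.imwrite('pics/ez.png',cv2.resize(p,None,fx=10,fy=10,interpolation=cv2.INTER_CUBIC))
```

```text
(no output)
```

View pics/ez.png

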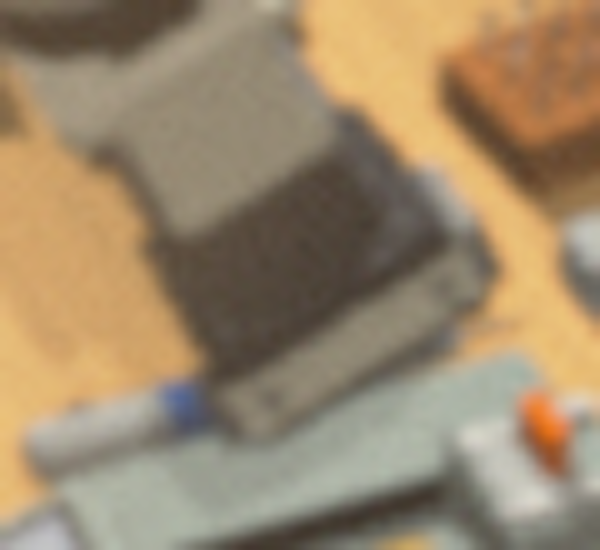

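Run:
```python
from h import *
P=np.mean([vision.get_image('top')[0].astype(float) for _ in range(6)],0); np.save('pics/tA2.npy',P)
s=sensors.observe(); toe()
L=R.from_rotvec(s['ee_rot'])*R.from_euler('x',np.pi)
M=L.as_matrix(); L=L if M[0,0]>0 else L*R.from_euler('z',np.pi)
u0,v0,k=320,185,12
q=cv2.resize(P[v0:v0+45,u0:u0+60].astype(np.float32),None,fx=k,fy=k,interpolation=cv2.INTER_CUBIC).clip(0,255).astype(np.uint8)
def ln(pts,W=False,col=(0,0,255)):
    w=np.array([s['position']+L.apply(np.array(v)/1e3) for v in pts]) if not W else np.array([WELL+R.from_euler('z',WYAW).apply(np.array(v)/1e3) for v in pts])
    uv=((proj('top',w)-[u0,v0]+.5)*k).astype(int); cv2.polylines(q,[uv],False,col,1)
    return uv
ln([[0,21,7],[40,21,7],[40,-21,7],[0,-21,7]]); ln([[40,15,-5],[48,15,-5],[48,-15,-5],[40,-15,-5]])
ln([[49,-15,30],[49,15,30]],True,(255,255,0)); ln([[90,-65,15],[40,-65,15]],True,(255,255,0)); 
ln([[66,-10,54.75],[66,10,54.75],[75,10,54.75],[75,-10,54.75],[66,-10,54.75]],True,(255,255,0))
cv2.imwrite('pics/f.png',q)
```

```text
t=7.13 toe(well,mm) [-42.15   0.6   91.  ] tilt 25.16 yawerr 0.03 roll 0.09 Fwell [-0.8  0.  -4.5] w 0.456
```

View pics/f.png

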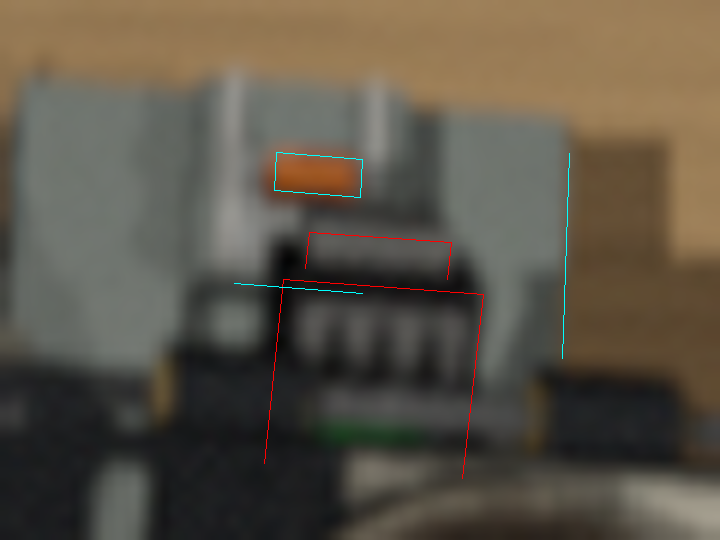

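Run:
```python
from h import *
ins(25,-41,20); toe()
vision.get_image('top');toe();vision.get_image('top');toe()
```

```text
ins 25 -41 20 -> [ 0.5576 -0.1919  0.1102]
t=7.13 pos [ 0.5563 -0.1913  0.1813] F [-0.8  0.1 -4.5] w 0.456
  tx 2.90 ty -0.06 tz 6.49 | wx 0.08 wy 0.16 wz -0.01 dist 71mm ang 0.2
t=7.13 toe(well,mm) [-42.15   0.6   91.  ] tilt 25.16 yawerr 0.03 roll 0.09 Fwell [-0.8  0.  -4.5] w 0.456
t=7.18 toe(well,mm) [-42.17   0.52  91.  ] tilt 25.16 yawerr 0.02 roll 0.09 Fwell [-0.4  0.4 -3.8] w 0.454
t=7.23 toe(well,mm) [-42.14   0.46  91.01] tilt 25.16 yawerr 0.01 roll 0.09 Fwell [-0.5 -0.4 -4.2] w 0.455
```

```bash
python3 -m handwheel '[{"tx":1,"ty":0,"tz":2.2,"wx":0,"wy":0,"wz":0,"claw":0.2},{"tx":1.9,"ty":0,"tz":4.2,"wx":0,"wy":0,"wz":0,"claw":0.2},{"tx":2.6,"ty":0,"tz":5.8,"wx":0,"wy":0,"wz":0,"claw":0.2},{"tx":2.9,"ty":0,"tz":6.5,"wx":0,"wy":0,"wz":0,"claw":0.2},{"tx":2.9,"ty":0,"tz":6.5,"wx":0,"wy":0,"wz":0,"claw":0.2},{"tx":2.9,"ty":0,"tz":6.5,"wx":0,"wy":0,"wz":0,"claw":0.2},{"tx":2.9,"ty":0,"tz":6.5,"wx":0,"wy":0,"wz":0,"claw":0.2}]'
python3 - <<'E'
from h import *
toe(); ins(25,-41,5)
E
```

```text
clock: 7.82
position: [0.5585, -0.1918, 0.1113]
ee_rot: [0.072, 2.7, -0.015]
force: [0.5, -0.3, -3.8]
width: 0.455
t=7.82 toe(well,mm) [-39.89   0.21  20.93] tilt 25.26 yawerr 0.00 roll 0.05 Fwell [ 0.5 -0.2 -3.8] w 0.455
ins 25 -41 5 -> [ 0.5576 -0.1919  0.0952]
t=7.82 pos [ 0.5585 -0.1918  0.1113] F [ 0.5 -0.3 -3.8] w 0.455
  tx 0.77 ty -0.02 tz 1.41 | wx 0.05 wy 0.26 wz -0.02 dist 16mm ang 0.3
```

```bash
python3 -m handwheel '[{"tx":0.3,"ty":0,"tz":0.5,"wx":0,"wy":0,"wz":0,"claw":0.2},{"tx":0.55,"ty":0,"tz":1,"wx":0,"wy":0,"wz":0,"claw":0.2},{"tx":0.75,"ty":0,"tz":1.4,"wx":0,"wy":0,"wz":0,"claw":0.2},{"tx":0.75,"ty":0,"tz":1.4,"wx":0,"wy":0,"wz":0,"claw":0.2},{"tx":0.75,"ty":0,"tz":1.4,"wx":0,"wy":0,"wz":0,"claw":0.2}]'
python3 - <<'E'
from h import *
toe(); ins(25,-41,0)
E
```

```text
clock: 8.23
position: [0.5583, -0.1912, 0.0946]
ee_rot: [0.071, 2.699, -0.014]
force: [7.6, 0.7, -8.2]
width: 0.455
t=8.23 toe(well,mm) [-40.05   0.75   4.22] tilt 25.28 yawerr 0.05 roll 0.08 Fwell [ 7.5  1.1 -8.2] w 0.455
ins 25 -41 0 -> [ 0.5576 -0.1919  0.0902]
t=8.23 pos [ 0.5583 -0.1912  0.0946] F [ 7.6  0.7 -8.2] w 0.455
  tx 0.25 ty -0.07 tz 0.37 | wx 0.07 wy 0.28 wz 0.01 dist 4mm ang 0.3
```

```bash
python3 -m handwheel '[{"tx":0,"ty":0,"tz":0,"wx":0,"wy":0,"wz":0,"claw":0.2},{"tx":0,"ty":0,"tz":0,"wx":0,"wy":0,"wz":0,"claw":0.2}]'
python3 - <<'E'
from h import *
toe(); print(sensors.observe()['ft_torque'])
E
```

```text
clock: 8.4
position: [0.5583, -0.1912, 0.0946]
ee_rot: [0.071, 2.7, -0.014]
force: [7.4, 0.7, -8.5]
width: 0.457
t=8.40 toe(well,mm) [-40.07   0.75   4.22] tilt 25.28 yawerr 0.05 roll 0.08 Fwell [ 7.4  1.1 -8.5] w 0.457
[ 0.23112942 -0.54001134  0.06840076]
```

```bash
python3 -m handwheel '[{"tx":-0.2,"ty":-0.05,"tz":0.08,"wx":0,"wy":0,"wz":0,"claw":0.2},{"tx":-0.2,"ty":-0.05,"tz":0.08,"wx":0,"wy":0,"wz":0,"claw":0.2},{"tx":-0.1,"ty":-0.05,"tz":0.26,"wx":0,"wy":0,"wz":0,"claw":0.2},{"tx":-0.02,"ty":-0.05,"tz":0.44,"wx":0,"wy":0,"wz":0,"claw":0.2},{"tx":-0.02,"ty":-0.05,"tz":0.44,"wx":0,"wy":0,"wz":0,"claw":0.2},{"tx":-0.02,"ty":-0.05,"tz":0.44,"wx":0,"wy":0,"wz":0,"claw":0.2}]'
python3 - <<'E'
from h import *
toe(); print(sensors.observe()['ft_torque'])
E
```

```text
clock: 8.9
position: [0.5584, -0.1913, 0.0897]
ee_rot: [0.071, 2.703, -0.013]
force: [1.6, 4.7, -5.8]
width: 0.455
t=8.90 toe(well,mm) [-40.18   0.75  -0.51] tilt 25.08 yawerr 0.05 roll 0.15 Fwell [ 1.3  4.7 -5.8] w 0.455
[1.08991256 0.64328204 0.30486087]
```

```bash
python3 -m handwheel '[{"tx":0,"ty":0.15,"tz":0,"wx":0,"wy":0,"wz":0,"claw":0.2},{"tx":0,"ty":0.15,"tz":0,"wx":0,"wy":0,"wz":0,"claw":0.2},{"tx":0,"ty":0.15,"tz":0,"wx":0,"wy":0,"wz":0,"claw":0.2}]'
python3 - <<'E'
from h import *
toe(); print(sensors.observe()['ft_torque'])
E
python3 -m handwheel '[{"tx":0,"ty":0.15,"tz":0,"wx":0,"wy":0,"wz":0,"claw":0.2},{"tx":0,"ty":0.15,"tz":0,"wx":0,"wy":0,"wz":0,"claw":0.2},{"tx":0,"ty":0.15,"tz":0,"wx":0,"wy":0,"wz":0,"claw":0.2}]'
python3 - <<'E'
from h import *
toe(); print(sensors.observe()['ft_torque'])
E
```

```text
clock: 9.15
position: [0.5587, -0.1911, 0.0903]
ee_rot: [0.073, 2.702, -0.015]
force: [0.3, 0.4, -4.5]
width: 0.457
t=9.15 toe(well,mm) [-39.8    0.88  -0.  ] tilt 25.15 yawerr -0.05 roll 0.03 Fwell [ 0.3  0.4 -4.5] w 0.457
[ 0.12224607  0.95706818 -0.00315729]
clock: 9.4
position: [0.559, -0.1891, 0.0904]
ee_rot: [0.072, 2.702, -0.014]
force: [0.5, -1.1, -4.0]
width: 0.455
t=9.40 toe(well,mm) [-39.58   2.93   0.09] tilt 25.16 yawerr -0.00 roll 0.07 Fwell [ 0.5 -1.  -4. ] w 0.455
[0.08984844 0.85674846 0.01687972]
```

```bash
python3 -m handwheel '[{"tx":0.04,"ty":-0.1,"tz":0.09,"wx":0,"wy":0,"wz":0,"claw":0.2},{"tx":0.08,"ty":-0.1,"tz":0.18,"wx":0,"wy":0,"wz":0,"claw":0.2},{"tx":0.08,"ty":-0.1,"tz":0.18,"wx":0,"wy":0,"wz":0,"claw":0.2}]'
python3 - <<'E'
from h import *
toe(); print(sensors.observe()['ft_torque'])
E
```

```text
clock: 9.65
position: [0.5593, -0.1903, 0.0886]
ee_rot: [0.072, 2.701, -0.015]
force: [-2.3, -0.2, 1.2]
width: 0.452
t=9.65 toe(well,mm) [-39.17   1.74  -1.7 ] tilt 25.20 yawerr -0.01 roll 0.06 Fwell [-2.3 -0.3  1.2] w 0.452
[ 0.04539431  0.89769174 -0.00124595]
```

Run:
```python
from h import *
ins(22,-41,-1.2,y=1.9);ins(22,-43,-1.2,y=1.9)
```

```text
ins 22 -41 -1.2 -> [ 0.5603 -0.1901  0.0874]
t=9.65 pos [ 0.5593 -0.1903  0.0886] F [-2.3 -0.2  1.2] w 0.452
  tx -0.03 ty 0.02 tz 0.15 | wx 0.05 wy 3.20 wz -0.03 dist 2mm ang 3.2
ins 22 -43 -1.2 -> [ 0.5583 -0.19    0.0874]
t=9.65 pos [ 0.5593 -0.1903  0.0886] F [-2.3 -0.2  1.2] w 0.452
  tx 0.15 ty 0.02 tz 0.06 | wx 0.05 wy 3.20 wz -0.03 dist 2mm ang 3.2
```

```bash
python3 -m handwheel '[{"tx":0,"ty":0,"tz":0.05,"wx":0,"wy":1.6,"wz":0,"claw":0.2},{"tx":-0.03,"ty":0,"tz":0.12,"wx":0,"wy":3.2,"wz":0,"claw":0.2},{"tx":0.06,"ty":0,"tz":0.08,"wx":0,"wy":3.2,"wz":0,"claw":0.2},{"tx":0.15,"ty":0,"tz":0.04,"wx":0,"wy":3.2,"wz":0,"claw":0.2},{"tx":0.15,"ty":0,"tz":0.04,"wx":0,"wy":3.2,"wz":0,"claw":0.2}]'
python3 - <<'E'
from h import *
toe(); print(sensors.observe()['ft_torque'])
ins(22,-45,-1.2,y=1.9)
E
```

```text
clock: 10.07
position: [0.5575, -0.1897, 0.0872]
ee_rot: [0.073, 2.757, -0.012]
force: [1.0, 0.8, -2.7]
width: 0.453
t=10.07 toe(well,mm) [-43.82   2.25  -1.38] tilt 21.98 yawerr 0.04 roll 0.09 Fwell [ 0.9  0.8 -2.7] w 0.453
[ 0.16052166  0.64322148 -0.03297185]
ins 22 -45 -1.2 -> [ 0.5563 -0.1899  0.0874]
t=10.07 pos [ 0.5575 -0.1897  0.0872] F [ 1.   0.8 -2.7] w 0.453
  tx 0.10 ty -0.03 tz -0.06 | wx 0.08 wy -0.02 wz 0.00 dist 1mm ang 0.1
```

```bash
python3 -m handwheel '[{"tx":0.1,"ty":-0.03,"tz":-0.04,"wx":0,"wy":0,"wz":0,"claw":0.2},{"tx":0.2,"ty":-0.03,"tz":-0.09,"wx":0,"wy":0,"wz":0,"claw":0.2},{"tx":0.2,"ty":-0.03,"tz":-0.09,"wx":0,"wy":0,"wz":0,"claw":0.2}]'
python3 - <<'E'
from h import *
toe(); print(sensors.observe()['ft_torque'])
E
```

```text
clock: 10.32
position: [0.5554, -0.1903, 0.0875]
ee_rot: [0.074, 2.757, -0.012]
force: [0.5, 0.8, -3.5]
width: 0.456
t=10.32 toe(well,mm) [-45.86   1.59  -1.08] tilt 21.98 yawerr -0.02 roll 0.08 Fwell [ 0.4  0.8 -3.5] w 0.456
[0.08064066 0.53806657 0.02931327]
```

```bash
python3 -m handwheel '[{"tx":0.07,"ty":0.02,"tz":-0.03,"wx":0,"wy":0,"wz":0,"claw":0.2},{"tx":0.14,"ty":0.02,"tz":-0.06,"wx":0,"wy":0,"wz":0,"claw":0.2},{"tx":0.14,"ty":0.02,"tz":-0.06,"wx":0,"wy":0,"wz":0,"claw":0.2}]'
python3 - <<'E'
from h import *
toe(); print(sensors.observe()['ft_torque'])
E
```

```text
clock: 10.57
position: [0.555, -0.1902, 0.088]
ee_rot: [0.073, 2.755, -0.013]
force: [4.2, -0.5, -3.5]
width: 0.453
t=10.57 toe(well,mm) [-46.18   1.59  -0.57] tilt 22.07 yawerr -0.00 roll 0.04 Fwell [ 4.2 -0.3 -3.5] w 0.453
[-0.12802203 -0.25213995 -0.02814056]
```

```bash
cat >> h.py <<'E'
W2=WELL+R.from_euler('z',WYAW).apply(np.array([-1.2,1.9,-1.6])/1e3)
E
python3 - <<'E'
from h import *
toe(well=W2)
for a,x in((19,-44.7),(16,-45.4),(13,-46.1)): ins(a,x,.3,well=W2)
E
```

```text
t=10.57 toe(well,mm) [-44.98  -0.31   1.03] tilt 22.07 yawerr -0.00 roll 0.04 Fwell [ 4.2 -0.3 -3.5] w 0.453
ins 19 -44.7 0.3 -> [ 0.5579 -0.19    0.0855]
t=10.57 pos [ 0.555  -0.1902  0.088 ] F [ 4.2 -0.5 -3.5] w 0.453
  tx -0.17 ty 0.03 tz 0.34 | wx 0.04 wy 3.07 wz -0.02 dist 4mm ang 3.1
ins 16 -45.4 0.3 -> [ 0.5596 -0.1901  0.0837]
t=10.57 pos [ 0.555  -0.1902  0.088 ] F [ 4.2 -0.5 -3.5] w 0.453
  tx -0.26 ty 0.03 tz 0.58 | wx 0.04 wy 6.07 wz -0.02 dist 6mm ang 6.1
ins 13 -46.1 0.3 -> [ 0.5612 -0.1902  0.0817]
t=10.57 pos [ 0.555  -0.1902  0.088 ] F [ 4.2 -0.5 -3.5] w 0.453
  tx -0.33 ty 0.03 tz 0.82 | wx 0.04 wy 9.07 wz -0.02 dist 9mm ang 9.1
```

```bash
python3 -m handwheel '[{"tx":-0.12,"ty":0,"tz":0.17,"wx":0,"wy":1.5,"wz":0,"claw":0.2},{"tx":-0.23,"ty":0,"tz":0.36,"wx":0,"wy":3.1,"wz":0,"claw":0.2},{"tx":-0.28,"ty":0,"tz":0.49,"wx":0,"wy":4.6,"wz":0,"claw":0.2},{"tx":-0.32,"ty":0,"tz":0.6,"wx":0,"wy":6.1,"wz":0,"claw":0.2},{"tx":-0.32,"ty":0,"tz":0.6,"wx":0,"wy":6.1,"wz":0,"claw":0.2}]'
python3 - <<'E'
from h import *
toe(well=W2); print(sensors.observe()['ft_torque'])
for a,x in((13,-46.1),(10,-46.9)): ins(a,x,.3,well=W2)
E
```

```text
clock: 10.98
position: [0.5604, -0.19, 0.0834]
ee_rot: [0.075, 2.864, -0.009]
force: [0.4, -1.2, 0.3]
width: 0.454
t=10.98 toe(well,mm) [-44.7    0.12   0.15] tilt 15.85 yawerr 0.06 roll 0.06 Fwell [ 0.5 -1.2  0.3] w 0.454
[-0.27294303  0.10479264 -0.05790917]
ins 13 -46.1 0.3 -> [ 0.5612 -0.1902  0.0817]
t=10.98 pos [ 0.5604 -0.19    0.0834] F [ 0.4 -1.2  0.3] w 0.454
  tx -0.03 ty -0.01 tz 0.19 | wx 0.06 wy 2.85 wz 0.05 dist 2mm ang 2.9
ins 10 -46.9 0.3 -> [ 0.5626 -0.1903  0.0795]
t=10.98 pos [ 0.5604 -0.19    0.0834] F [ 0.4 -1.2  0.3] w 0.454
  tx -0.10 ty -0.01 tz 0.43 | wx 0.06 wy 5.85 wz 0.05 dist 4mm ang 5.9
```

```bash
python3 -m handwheel '[{"tx":0.02,"ty":-0.02,"tz":0.07,"wx":0,"wy":1.4,"wz":0,"claw":0.2},{"tx":-0.02,"ty":-0.02,"tz":0.18,"wx":0,"wy":2.9,"wz":0,"claw":0.2},{"tx":-0.06,"ty":-0.02,"tz":0.3,"wx":0,"wy":4.4,"wz":0,"claw":0.2},{"tx":-0.1,"ty":-0.02,"tz":0.42,"wx":0,"wy":5.9,"wz":0,"claw":0.2},{"tx":-0.1,"ty":-0.02,"tz":0.42,"wx":0,"wy":5.9,"wz":0,"claw":0.2},{"tx":-0.1,"ty":-0.02,"tz":0.42,"wx":0,"wy":5.9,"wz":0,"claw":0.2}]'
python3 - <<'E'
from h import *
toe(well=W2); print(sensors.observe()['ft_torque'])
for a,x in((7,-47.6),(4,-48.1)): ins(a,x,.3,well=W2)
E
```

```text
clock: 11.48
position: [0.5623, -0.1902, 0.0796]
ee_rot: [0.078, 2.964, -0.005]
force: [4.7, 0.3, 1.0]
width: 0.455
t=11.48 toe(well,mm) [-4.711e+01  3.000e-02  3.400e-01] tilt 10.11 yawerr 0.04 roll 0.08 Fwell [4.7 0.6 1. ] w 0.455
[ 0.20176102 -0.63675788  0.04828694]
ins 7 -47.6 0.3 -> [ 0.5639 -0.1903  0.0773]
t=11.48 pos [ 0.5623 -0.1902  0.0796] F [4.7 0.3 1. ] w 0.455
  tx -0.12 ty -0.00 tz 0.26 | wx 0.08 wy 3.11 wz 0.03 dist 3mm ang 3.1
ins 4 -48.1 0.3 -> [ 0.5654 -0.1904  0.075 ]
t=11.48 pos [ 0.5623 -0.1902  0.0796] F [4.7 0.3 1. ] w 0.455
  tx -0.23 ty -0.00 tz 0.52 | wx 0.08 wy 6.11 wz 0.03 dist 6mm ang 6.1
```

```bash
python3 -m handwheel '[{"tx":-0.1,"ty":0,"tz":0.13,"wx":0,"wy":1.5,"wz":0,"claw":0.2},{"tx":-0.17,"ty":0,"tz":0.27,"wx":0,"wy":3.1,"wz":0,"claw":0.2},{"tx":-0.23,"ty":0,"tz":0.4,"wx":0,"wy":4.6,"wz":0,"claw":0.2},{"tx":-0.29,"ty":0,"tz":0.53,"wx":0,"wy":6.1,"wz":0,"claw":0.2},{"tx":-0.29,"ty":0,"tz":0.53,"wx":0,"wy":6.1,"wz":0,"claw":0.2},{"tx":-0.29,"ty":0,"tz":0.53,"wx":0,"wy":6.1,"wz":0,"claw":0.2}]'
python3 - <<'E'
from h import *
toe(well=W2); print(sensors.observe()['ft_torque'])
for a,x in((2,-47.7),(0,-47.8)): ins(a,x,.3,well=W2)
E
```

```text
clock: 11.98
position: [0.5658, -0.1906, 0.075]
ee_rot: [0.081, 3.07, -0.0]
force: [2.9, 0.4, 4.9]
width: 0.453
t=11.98 toe(well,mm) [-47.7   -0.17   0.33] tilt 4.02 yawerr 0.01 roll 0.09 Fwell [2.9 0.6 4.9] w 0.453
[ 0.1726657  -0.43576941 -0.00573196]
ins 2 -47.7 0.3 -> [ 0.567  -0.1905  0.0734]
t=11.98 pos [ 0.5658 -0.1906  0.075 ] F [2.9 0.4 4.9] w 0.453
  tx -0.11 ty 0.02 tz 0.17 | wx 0.09 wy 2.02 wz 0.01 dist 2mm ang 2.0
ins 0 -47.8 0.3 -> [ 0.5681 -0.1905  0.0717]
t=11.98 pos [ 0.5658 -0.1906  0.075 ] F [2.9 0.4 4.9] w 0.453
  tx -0.21 ty 0.02 tz 0.35 | wx 0.09 wy 4.02 wz 0.01 dist 4mm ang 4.0
```

```bash
python3 -m handwheel '[{"tx":-0.07,"ty":0,"tz":0.07,"wx":0,"wy":1,"wz":0,"claw":0.2},{"tx":-0.12,"ty":0,"tz":0.15,"wx":0,"wy":2,"wz":0,"claw":0.2},{"tx":-0.18,"ty":0,"tz":0.22,"wx":0,"wy":3,"wz":0,"claw":0.2},{"tx":-0.23,"ty":0,"tz":0.3,"wx":0,"wy":4,"wz":0,"claw":0.2},{"tx":-0.23,"ty":0,"tz":0.3,"wx":0,"wy":4,"wz":0,"claw":0.2},{"tx":-0.23,"ty":0,"tz":0.3,"wx":0,"wy":4,"wz":0,"claw":0.2}]'
python3 - <<'E'
from h import *
toe(well=W2); s=sensors.observe();print(s['position'],s['ft_torque'])
P=np.mean([vision.get_image('side')[0].astype(float) for _ in range(4)],0); cv2.imwrite('pics/s1.png',cv2.resize(P[205:290,255:360].astype(np.float32),None,fx=7,fy=7,interpolation=cv2.INTER_CUBIC).clip(0,255).astype(np.uint8))
P=np.mean([vision.get_image('top')[0].astype(float) for _ in range(4)],0); cv2.imwrite('pics/t1.png',cv2.resize(P[180:280,300:400].astype(np.float32),None,fx=6,fy=6,interpolation=cv2.INTER_CUBIC).clip(0,255).astype(np.uint8))
E
```

```text
clock: 12.48
position: [0.5673, -0.1908, 0.0722]
ee_rot: [-0.083, -3.136, -0.003]
force: [-1.8, 0.8, 11.5]
width: 0.453
t=12.48 toe(well,mm) [-48.74  -0.27   0.98] tilt -0.24 yawerr 0.00 roll 0.09 Fwell [-1.8  0.7 11.5] w 0.453
[ 0.5672877  -0.19082923  0.07217984] [ 0.04255914  0.38001308 -0.04002606]
```

View pics/s1.png

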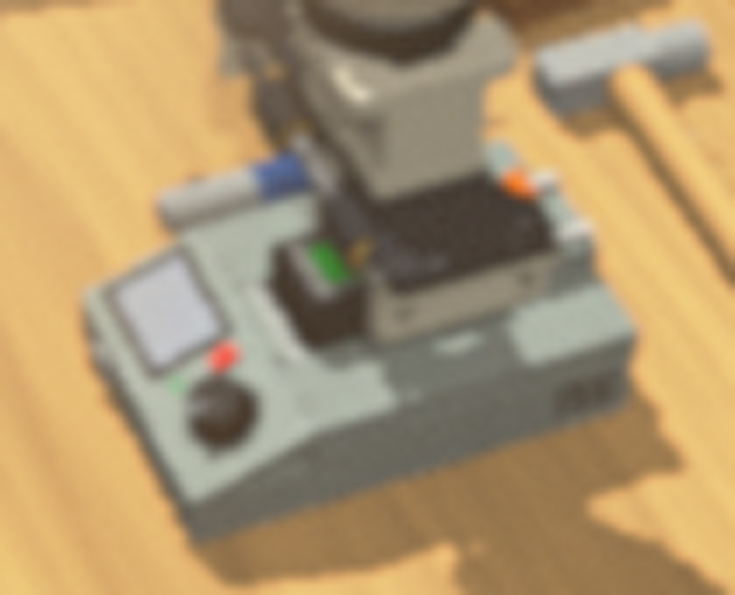

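View pics/t1.png

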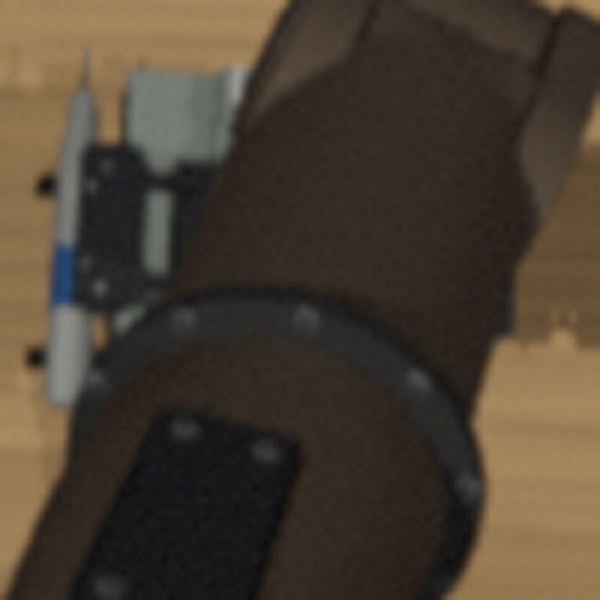

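```bash
python3 -m handwheel '[{"tx":0,"ty":0,"tz":0.05,"wx":0,"wy":0,"wz":0,"claw":0.2},{"tx":0,"ty":0,"tz":0.05,"wx":0,"wy":0,"wz":0,"claw":0.2},{"tx":0,"ty":0,"tz":-0.05,"wx":0,"wy":0,"wz":0,"claw":0.58},{"tx":0,"ty":0,"tz":-0.1,"wx":0,"wy":0,"wz":0,"claw":0.58},{"tx":0,"ty":0,"tz":-0.1,"wx":0,"wy":0,"wz":0,"claw":0.58},{"tx":0,"ty":0,"tz":-0.1,"wx":0,"wy":0,"wz":0,"claw":0.58}]'
python3 -m handwheel '[{"tx":0,"ty":0,"tz":-1,"wx":0,"wy":0,"wz":0,"claw":0.58},{"tx":0,"ty":0,"tz":-3,"wx":0,"wy":0,"wz":0,"claw":0.58},{"tx":0,"ty":0,"tz":-6,"wx":0,"wy":0,"wz":0,"claw":0.58},{"tx":0,"ty":0,"tz":-9,"wx":0,"wy":0,"wz":0,"claw":0.4},{"tx":3,"ty":0,"tz":-12,"wx":0,"wy":0,"wz":0,"claw":0.2},{"tx":7,"ty":0,"tz":-14,"wx":0,"wy":0,"wz":0,"claw":0},{"tx":11,"ty":0,"tz":-14,"wx":0,"wy":0,"wz":0,"claw":0},{"tx":15,"ty":0,"tz":-14,"wx":0,"wy":0,"wz":0,"claw":0},{"tx":15,"ty":0,"tz":-14,"wx":0,"wy":0,"wz":0,"claw":0},{"tx":15,"ty":0,"tz":-14,"wx":0,"wy":0,"wz":0,"claw":0}]'
python3 - <<'E'
from h import *
for n in('side','top'):
    P=np.mean([vision.get_image(n)[0].astype(float) for _ in range(6)],0); np.save(f'pics/{n}3.npy',P)
    b=dict(side=(205,290,255,360),top=(180,280,295,385))[n]
    cv2.imwrite(f'pics/{n}3.png',cv2.resize(P[b[0]:b[1],b[2]:b[3]].astype(np.float32),None,fx=6,fy=6,interpolation=cv2.INTER_CUBIC).clip(0,255).astype(np.uint8))
print(sensors.observe()['clock'])
E
```

```text
clock: 13.38
position: [0.5672, -0.1905, 0.0723]
ee_rot: [-0.083, -3.137, -0.003]
force: [-0.1, 0.5, -0.3]
width: 0.584
clock: 14.22
position: [0.4158, -0.1828, 0.2138]
ee_rot: [-0.085, -3.138, -0.004]
force: [1.2, -0.3, 0.1]
width: 0.124
14.8167
```

View pics/side3.png

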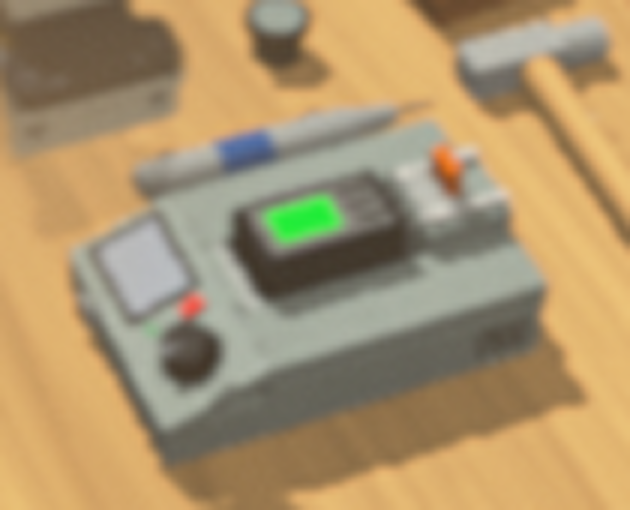

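View pics/top3.png

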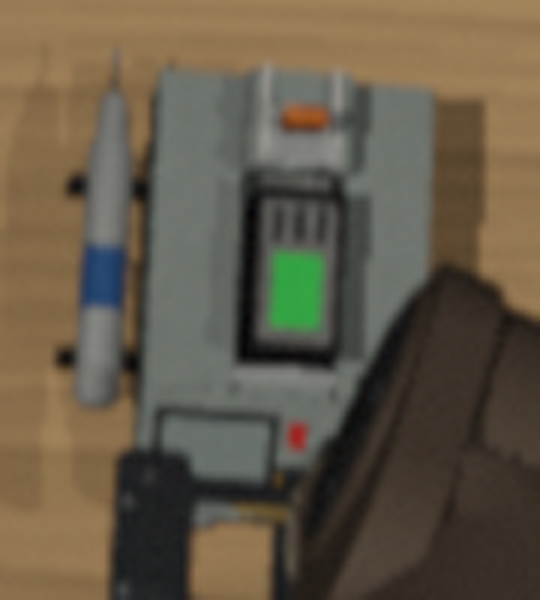

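Run:
```python
from h import *
C=cloud('side',np.median([vision.get_image('side')[1] for _ in range(4)],0)); 
for x in(-35,-20,0,20,35):
    p=W2+R.from_euler('z',WYAW).apply([x/1e3,0,.0416]); u,v=proj('side',p)[0].round().astype(int); print(x,C[v-1:v+2,u-1:u+2].reshape(-1,3).mean(0).round(4),end=' ')
O=W2.copy();O[2]=0
for a,z in((95,.16),(95,.093),(84.5,.093)):
    p=O+R.from_euler('z',WYAW).apply([a/1e3,-.0005,z]); print(p.round(4)); plan(p,WYAW)
```

```text
-35 [ 0.5336 -0.1877  0.0784] -20 [ 0.5486 -0.1911  0.0794] 0 [ 0.5685 -0.1918  0.0802] 20 [ 0.5896 -0.1907  0.0787] 35 [ 0.6039 -0.1901  0.0764] [ 0.6627 -0.1961  0.16  ]
t=15.02 pos [ 0.4182 -0.183   0.2131] F [-0.1 -0.2 -0.2] w 0.009
  tx -24.50 ty -0.02 tz 5.25 | wx 0.08 wy -0.15 wz 0.01 dist 251mm ang 0.2
[ 0.6627 -0.1961  0.093 ]
t=15.02 pos [ 0.4182 -0.183   0.2131] F [-0.1 -0.2 -0.2] w 0.009
  tx -24.52 ty -0.03 tz 11.95 | wx 0.08 wy -0.15 wz 0.01 dist 273mm ang 0.2
[ 0.6523 -0.1955  0.093 ]
t=15.02 pos [ 0.4182 -0.183   0.2131] F [-0.1 -0.2 -0.2] w 0.009
  tx -23.47 ty -0.03 tz 11.95 | wx 0.08 wy -0.15 wz 0.01 dist 263mm ang 0.2
```

```bash
python3 -m handwheel '[{"tx":-4,"ty":0,"tz":0,"wx":0,"wy":0,"wz":0,"claw":0},{"tx":-8,"ty":0,"tz":0,"wx":0,"wy":0,"wz":0,"claw":0},{"tx":-12,"ty":0,"tz":0,"wx":0,"wy":0,"wz":0,"claw":0},{"tx":-16,"ty":0,"tz":1,"wx":0,"wy":0,"wz":0,"claw":0},{"tx":-20,"ty":0,"tz":3,"wx":0,"wy":0,"wz":0,"claw":0},{"tx":-24.5,"ty":0,"tz":5.2,"wx":0,"wy":0,"wz":0,"claw":0},{"tx":-24.5,"ty":0,"tz":5.2,"wx":0,"wy":0,"wz":0,"claw":0},{"tx":-24.5,"ty":0,"tz":5.2,"wx":0,"wy":0,"wz":0,"claw":0},{"tx":-24.5,"ty":0,"tz":5.2,"wx":0,"wy":0,"wz":0,"claw":0}]'
python3 - <<'E'
from h import *
P,d=vision.get_image('side'); cv2.imwrite('pics/k.png',cv2.resize(P[175:265,270:370],None,fx=6,fy=6,interpolation=cv2.INTER_CUBIC))
O=W2.copy();O[2]=0
for a,z in((95,.093),(84.5,.093)):
    p=O+R.from_euler('z',WYAW).apply([a/1e3,-.0005,z]); plan(p,WYAW)
E
```

```text
clock: 15.77
position: [0.6622, -0.196, 0.1597]
ee_rot: [-0.083, -3.136, -0.002]
force: [0.3, 0.2, 1.0]
width: 0.008
t=15.82 pos [ 0.6618 -0.1964  0.1607] F [0.  0.  0.7] w 0.004
  tx -0.12 ty 0.03 tz 6.77 | wx 0.06 wy -0.19 wz -0.03 dist 68mm ang 0.2
t=15.82 pos [ 0.6618 -0.1964  0.1607] F [0.  0.  0.7] w 0.004
  tx 0.93 ty 0.03 tz 6.78 | wx 0.06 wy -0.19 wz -0.03 dist 68mm ang 0.2
```

View pics/k.png

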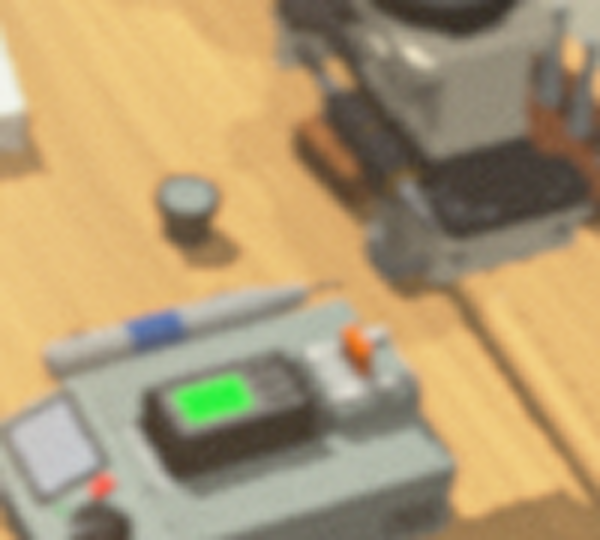

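```bash
python3 -m handwheel '[{"tx":-0.1,"ty":0,"tz":3,"wx":0,"wy":0,"wz":0,"claw":0},{"tx":-0.1,"ty":0,"tz":5.5,"wx":0,"wy":0,"wz":0,"claw":0},{"tx":-0.1,"ty":0,"tz":6.5,"wx":0,"wy":0,"wz":0,"claw":0},{"tx":-0.1,"ty":0,"tz":6.7,"wx":0,"wy":0,"wz":0,"claw":0},{"tx":-0.1,"ty":0,"tz":6.7,"wx":0,"wy":0,"wz":0,"claw":0},{"tx":-0.1,"ty":0,"tz":6.7,"wx":0,"wy":0,"wz":0,"claw":0}]'
python3 -m handwheel '[{"tx":0.3,"ty":0,"tz":0,"wx":0,"wy":0,"wz":0,"claw":0},{"tx":0.6,"ty":0,"tz":0,"wx":0,"wy":0,"wz":0,"claw":0},{"tx":0.9,"ty":0,"tz":0,"wx":0,"wy":0,"wz":0,"claw":0},{"tx":1.1,"ty":0,"tz":0,"wx":0,"wy":0,"wz":0,"claw":0},{"tx":1.2,"ty":0,"tz":0,"wx":0,"wy":0,"wz":0,"claw":0},{"tx":1.2,"ty":0,"tz":0,"wx":0,"wy":0,"wz":0,"claw":0}]'
```

```text
clock: 16.32
position: [0.6642, -0.1963, 0.0955]
ee_rot: [-0.084, -3.14, -0.002]
force: [0.1, -1.1, -0.1]
width: 0.005
clock: 16.82
position: [0.6519, -0.1953, 0.0941]
ee_rot: [-0.083, -3.139, -0.002]
force: [1.9, -0.9, 1.6]
width: 0.004
```

```bash
python3 -m handwheel '[{"tx":0.2,"ty":0,"tz":0,"wx":0,"wy":0,"wz":0,"claw":0},{"tx":0.4,"ty":0,"tz":0,"wx":0,"wy":0,"wz":0,"claw":0},{"tx":0.6,"ty":0,"tz":0,"wx":0,"wy":0,"wz":0,"claw":0},{"tx":0.8,"ty":0,"tz":0,"wx":0,"wy":0,"wz":0,"claw":0},{"tx":0.8,"ty":0,"tz":0,"wx":0,"wy":0,"wz":0,"claw":0},{"tx":0.8,"ty":0,"tz":0,"wx":0,"wy":0,"wz":0,"claw":0}]'
python3 -m handwheel '[{"tx":0.1,"ty":0,"tz":0,"wx":0,"wy":0,"wz":0,"claw":0},{"tx":0.2,"ty":0,"tz":0,"wx":0,"wy":0,"wz":0,"claw":0},{"tx":0.2,"ty":0,"tz":0,"wx":0,"wy":0,"wz":0,"claw":0}]'
```

```text
clock: 17.32
position: [0.6454, -0.1948, 0.0939]
ee_rot: [0.082, 3.139, 0.001]
force: [8.1, -2.0, -2.5]
width: 0.004
clock: 17.57
position: [0.6451, -0.1948, 0.0941]
ee_rot: [0.082, 3.136, -0.0]
force: [15.0, -2.4, -8.3]
width: 0.002
```

```bash
python3 -m handwheel '[{"tx":-0.3,"ty":0,"tz":0,"wx":0,"wy":0,"wz":0,"claw":0},{"tx":-1.0,"ty":0,"tz":0,"wx":0,"wy":0,"wz":0,"claw":0},{"tx":-1.5,"ty":0,"tz":-1,"wx":0,"wy":0,"wz":0,"claw":0},{"tx":-1.5,"ty":0,"tz":-4,"wx":0,"wy":0,"wz":0,"claw":0},{"tx":-1.5,"ty":0,"tz":-8,"wx":0,"wy":0,"wz":0,"claw":0},{"tx":-1.5,"ty":0,"tz":-11,"wx":0,"wy":0,"wz":0,"claw":0},{"tx":-1.5,"ty":0,"tz":-11,"wx":0,"wy":0,"wz":0,"claw":0}]'
python3 - <<'E'
from h import *
P=np.mean([vision.get_image('side')[0].astype(float) for _ in range(6)],0); np.save('pics/side4.npy',P)
A=np.load('pics/side3.npy')
q=np.hstack([cv2.resize(X[215:265,305:355].astype(np.float32),None,fx=8,fy=8,interpolation=cv2.INTER_CUBIC).clip(0,255).astype(np.uint8) for X in(A,P)])
cv2.imwrite('pics/cmp.png',q)
from scipy.ndimage import center_of_mass
for X in(np.load('pics/sideA.npy'),A,P):
    b,g,r=[X[...,i] for i in range(3)]; w=np.clip(r-g-60,0,None)*(r-b>100); w=w[215:250,310:345]; cm=center_of_mass(w); uv=(cm[1]+310,cm[0]+215); p=onplane('side',uv,.087)[0]; print(np.round(uv,2),w.sum(),R.from_euler('z',-WYAW).apply(p-W2)*1e3)
E
```

```text
clock: 18.15
position: [0.6593, -0.197, 0.2102]
ee_rot: [0.084, 3.135, -0.001]
force: [1.1, -1.5, 0.3]
width: 0.01
[329.06 231.68] 437.25 [71.95974909  1.22427967 48.6       ]
[329.06 231.71] 473.00000000000006 [71.88815056  1.09082199 48.6       ]
[326.29 232.45] 473.0 [62.59924233  1.33864779 48.6       ]
```

View pics/cmp.png

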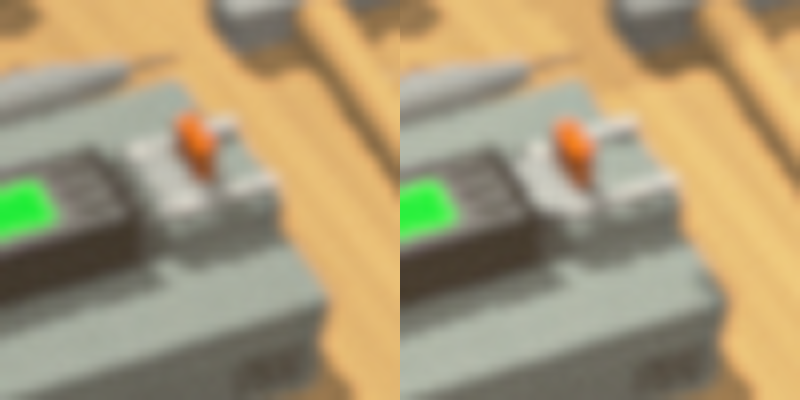

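Run:
```python
from h import *
p,d=vision.get_image('side'); cv2.imwrite('pics/fin.png',p); print(sensors.observe()['force'])
```

```text
[0.04946342 0.08447087 0.34077089]
```

View pics/fin.png

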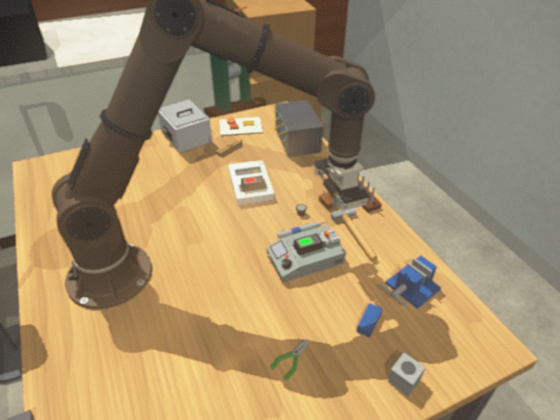

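The green pack lies in the well at (308,243), the tab sits next to its tail, the red pack is in its bay at (252,183), and the bystanders are where they were. The gripper hangs clear.

```bash
python3 -c "
from cell import arm; print(arm.sign_off())"
```

```text
the job is handed in; nothing more can be done
None
```

The job is handed in at about 18.5 s: the green pack is seated in the control unit's well and the orange latch is pushed shut over its tail. I gripped the pack across its 42 mm, put the toe under the lip at 25° then 22° of tilt, rocked the tail down in steps, released it and pushed the tab from behind.

**Pack:** It was flat before release, with a tool tilt of about −0.2° and roughly 15 N pressing on the floor. The TCP height matched what a seated pack should give. In depth readings afterwards, the pack's top read 76–80 mm above the bench, where a seated pack should read 80.

**Latch:** The tab moved 9.3 mm in the side pictures and then met a hard stop at 15 N. Had the tongue butted against a raised tail, it would have stopped after about 3 mm. I did not push a second time to confirm it.

**Everything else:** The red pack is still in its bay and the bystanders look unmoved in the last side picture. The tool force was about zero, with the gripper clear of everything.

**Disagreements:**
- The two cameras put the well about 2 mm apart, so I found the walls, floor and lip by light contact. Contact put the well about 2 mm to the left of the camera estimate (+y), and 1–1.5 mm off in x and z.
- While entering, the toe touched the lip's edge once at about 8 N, so I backed it off and went in lower.

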